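Find the rocking lid on the sauce warmer and seat it

ROBOT

A 6-joint arm with a two-finger parallel gripper is mounted at the origin on a cart in front of the work surface, level with it; the furniture and walls round the work are solid. World frame = base frame: x ahead of the robot, y to its left, z up, the work surface at z = 0. Lengths are in m, angles in rad, forces in N, time in s.
With the tool pointing down it reaches from about 0.35 to 0.975 m from the base axis. Payload 17.4 kg.
Tool frame: the origin (TCP) lies at the very end of the fingers, on their centre line; the grasp point (between the pads) lies 19 mm behind it; x points along the fingers, z is the direction in which the jaws open and shut, and the axes are right-handed (so a half turn about x gives the same grasp; the last joint's range is limited). The gripper opens to 85 mm and grips with 20 to 120 N. Pads are 22 mm wide; open, the fingers measure 114 mm over their backs; the gripper's body (76 mm by 85 mm) begins 54 mm behind the grasp point. The pads swing forward as they close: fully open they stand 13 mm farther back than shut.
Start: joints at [1.152, 0.116, 1.442, -0, 1.584, -0.038], TCP at [0.251, 0.627, 0.192] pointing down, gripper open.
Joint ranges: [-2.83, 2.83], [-0.83, 2.19], [0.07, 2.5], [-1.14, 4.28], [0.01, 3], [-2.97, 2.97]. Speed limits (rad/s): [1.89, 1.89, 2.22, 3.14, 3.14, 3.14].

INTERFACE

Orientations are given as [roll, pitch, yaw] about the fixed x, y, z axes, in that order (R = Rz(yaw) Ry(pitch) Rx(roll)).
In Python, from plant import robot gives the robot as it stands.
- The arm moves only by the tool carry_out, never from a script. Its argument "rows" is a list of rows, each a list of 3 entries, a list of its own where there are three numbers: the shift along the tool's x, y, z in cm, then the turn, a rotation vector about the tool's x, y, z in degrees, then the closure, from -1 (fully open) to 1 (shut). In form: [[[tx, ty, tz], [wx, wy, wz], fingers], ...]. A call has exactly 10 rows; each row is the pose to reach, as a shift and turn from the pose commanded when the call began, along the tool's axes at that moment; what a row does not reach only later rows make up. A row lasts 1/10 s, in which the tool goes at most 50 mm and 8.59 degrees, less where a joint would pass 70% of its speed; a pose out of reach is approached as far as the arm can. A call with a gripper value outside its range is refused whole. The fingers move at their own pace and stop on an object; "newtons" is the grip in N (left out, the last holds). Time passes only in rows, so rows that repeat a pose let the fingers close, or fill a call up. It gives the time, the measured TCP pose, the force and the opening at its end, in the units of the state.
- robot.get_obs(): the state, without advancing time (a new reading comes with each control period).
- robot.get_image(name): name is "side" or "top"; returns the picture (400x640x3 uint8, blue, green, red); there is no depth.
- robot.camera_model(name): a dict with "mtx" (3x3 intrinsics, pixels), "dist_coeffs" ([k1, k2, p1, p2, k3] as OpenCV has them; the pictures are not rectified), "R" (3x3) and "t" (3): a world point X has camera coordinates R X + t. Camera axes: x right, y down, z forward; pixel columns grow to the right and rows downward; lengths in m; the calibration is good to about 2 mm. A picture is of the moment at which its call begins. camera_model takes no time and is no camera call.
- robot.job_done(): hands the job in, once; it reports no verdict.
The state is a dict: "t": time; "qpos": joint angles; "joint_vel": joint speeds; "joint_efforts": joint torques, N m; "ee_pos": TCP position; "tcp_rot": TCP orientation; "wrist_force": force on the tool from outside, world axes, zero at the start; "moment": the same for the moment, N m; "opening": finger opening in m.
Only numpy, scipy, OpenCV 4.12 (cv2) and the standard library are available. Lean on these libraries where they do the work, as an engineer would, in place of code of your own. Each camera call takes 0.05 s, during which the arm holds its last target.

TASK

One of the four lids on the sauce warmer is not seated and rocks. First check all four in turn, clockwise from the near left one (near left, far left, far right, near right), pressing each with a fingertip on the disc beside its bar, firmly enough to feel whether it rocks; only then push against the bar of the rocking one to turn it clockwise until it drops into its pot. Leave all four lids lying flat on their pots; the sauce is hot, so do not grip or lift any lid, only press and push with the outside of the fingers, and leave the things standing round the warmer where they are.

Things in the scene. Friction and masses are not known exactly. Their poses are not given: they have to be found in the camera images.
- warmer: A low steel sauce warmer for the countertop, 296 mm deep (x) by 306 mm wide (y), fixed to the table, its deck 125 mm above the table, control panel with two knobs to the front (-x, towards the robot), four round lidded pots sunk in its deck in two rows of two. Origin: centre of its underside, on the table; z up.
- lid_1: One of four identical lids, the near left lid as seen by the robot: a steel disc 104 mm across, 4 mm thick, with a black bar handle across its middle, 80 mm long, 13 mm wide, top 19.5 mm above the disc's underside. About 450 g, not fastened. Origin: centre of the disc's underside; z up; y along the bar. Press on the flat disc beside the bar, 25 to 45 mm out along x.
- lid_2: One of four identical lids, the far left lid as seen by the robot: a steel disc 104 mm across, 4 mm thick, with a black bar handle across its middle, 80 mm long, 13 mm wide, top 19.5 mm above the disc's underside. About 450 g, not fastened. Origin: centre of the disc's underside; z up; y along the bar. Press on the flat disc beside the bar, 25 to 45 mm out along x.
- lid_3: One of four identical lids, the far right lid as seen by the robot: a steel disc 104 mm across, 4 mm thick, with a black bar handle across its middle, 80 mm long, 13 mm wide, top 19.5 mm above the disc's underside. About 450 g, not fastened. Origin: centre of the disc's underside; z up; y along the bar. Press on the flat disc beside the bar, 25 to 45 mm out along x.
- lid_4: One of four identical lids, the near right lid as seen by the robot: a steel disc 104 mm across, 4 mm thick, with a black bar handle across its middle, 80 mm long, 13 mm wide, top 19.5 mm above the disc's underside. About 450 g, not fastened. Origin: centre of the disc's underside; z up; y along the bar. Press on the flat disc beside the bar, 25 to 45 mm out along x.
- seat_1 (a point): Rim centre of the near left pot, 137 mm above the table; axes as the warmer. Each pot's rim stands 12 mm above the deck, inner radius 37 mm, outer 52 mm. Each lid has a plug below that centres it in its pot (2 mm play) and two small lugs under its edge, on the bar's line beyond the bar's two ends, which belong in two notches of the pot's rim.
- seat_2 (a point): Rim centre of the far left pot, as seat_1. A lid with its lugs in the notches is seated: it lies flat on the rim, its origin 137 mm above the table, and neither rocks nor turns (about 0.1 rad of play).
- seat_3 (a point): Rim centre of the far right pot, as seat_1. A lid whose lugs lie on top of the rim stands 4 mm high on these two lugs: pressed (under 2 N) it tips about the bar's line by up to 0.1 rad and falls back; 26 mm out a finger then bears 1.5 mm higher than on a seated lid. Exactly one lid starts so; which one differs each time. All bars start parallel.
- seat_4 (a point): Rim centre of the near right pot, as seat_1. The rocking lid's notches lie 0.5 to 1.0 rad (30 to 57 degrees) clockwise, seen from above, from where its lugs are: its pot stands turned. Pushed sideways near one end of its bar (1 to 2 N) the lid turns about its middle, drops 4 mm when the lugs meet the notches, and then stops dead; over 10 N can tip it out again.
- portion_cups: A stack of small white portion cups, 61 mm across, 62 mm tall, standing left of the warmer; origin at its foot. A bystander.
- butterscotch: A yellow squeeze bottle, 58 mm across, 206 mm tall, standing left of the warmer; origin at its foot. A bystander.
- milk_tin: A small tin, 58 mm across, 72 mm tall, standing behind the warmer to the right; origin at its foot. A bystander.
Mind the look-alikes: they are no part of the job. What is shaped like the lid_4 but brown is not meant.

How it is judged:
On the way, in this order (a step that is already met when the one before it is completed fails the run):
1. the near left lid is pressed with the fingers (more than 2 N) (contact force between the fingers and lid_1 above 2 N), for 0.1 s.
2. the far left lid is pressed with the fingers (more than 2 N) (contact force between the fingers and lid_2 above 2 N), for 0.1 s.
3. the far right lid is pressed with the fingers (more than 2 N) (contact force between the fingers and lid_3 above 2 N), for 0.1 s.
4. the near right lid is pressed with the fingers (more than 2 N) (contact force between the fingers and lid_4 above 2 N), for 0.1 s.
5. all four lids lie seated in their pots (z of each of lid_1, lid_2, lid_3, lid_4 in the frame of warmer below 0.1385 m and angle between each of lid_1, lid_2, lid_3, lid_4's own z axis and vertical below 0.025 rad), for 0.2 s.
At the end, for the whole second after the job is handed in: All four lids lie seated: each lid's underside within 1.5 mm of its pot's rim (137 mm above the table), tilted less than 0.025 rad, and at rest (all of step 5 and linear speed of each of lid_1, lid_2, lid_3, lid_4 below 0.02 m/s); the robot touches nothing.
It fails at once if a lid is lifted: its middle more than 12 mm above its seat (z of any of lid_1, lid_2, lid_3, lid_4 in the frame of warmer above 0.149 m).
It fails at once if a lid's bar is taken between the fingers ((x of the grasp point in the frame of lid_1 between -0.008 and 0.008 m and y of the grasp point in the frame of lid_1 between -0.045 and 0.045 m and z of the grasp point in the frame of lid_1 below 0.033 m) or (x of the grasp point in the frame of lid_2 between -0.008 and 0.008 m and y of the grasp point in the frame of lid_2 between -0.045 and 0.045 m and z of the grasp point in the frame of lid_2 below 0.033 m) or (x of the grasp point in the frame of lid_3 between -0.008 and 0.008 m and y of the grasp point in the frame of lid_3 between -0.045 and 0.045 m and z of the grasp point in the frame of lid_3 below 0.033 m) or (x of the grasp point in the frame of lid_4 between -0.008 and 0.008 m and y of the grasp point in the frame of lid_4 between -0.045 and 0.045 m and z of the grasp point in the frame of lid_4 below 0.033 m)).
It fails at once if a bystander (cups, bottle, tin) is moved by more than 20 mm (distance of any of portion_cups, butterscotch, milk_tin from where it was at the start of the episode above 0.02 m).
It also fails if it takes over 70 s, if anything falls off the work surface, if the arm or the gripper's body presses on something with over 40 N, if the wrist force passes 120 N, or if a joint passes its speed limit or range.

## Working session

There is one attempt and no reset: what is moved stays moved. The work goes in short steps, Python scripts to look and compute and a tool call to move; the robot and the scene stay as the last step left them, time stands still between calls to the robot, and variables do not carry over. Pictures are saved under pics/ and viewed, and the job is handed in when it is done.

Besides the shell and the picture viewer there is one more tool, called after "Emit:" as name([rows], argument=value, ...), one row to a line, values as JSON. carry_out: Moves the arm, as the interface text tells. Its arguments: {"type":"object","properties":{"rows":{"type":"array"},"newtons":{"type":"number"}},"required":["rows"]}

```bash
mkdir -p pics; ls; python3 - <<'E'
from plant import robot
import cv2,numpy as np
for n in("side","top"):
    cv2.imwrite(f"pics/{n}0.png",robot.get_image(n)); m=robot.camera_model(n)
    print(n,np.round(m["mtx"],1).tolist(),np.round(m["dist_coeffs"],3),np.round(m["R"],3).tolist(),np.round(m["t"],3))
print(robot.get_obs())
E
```

```text
pics
side [[494.0, 0.0, 315.7], [0.0, 494.0, 196.2], [0.0, 0.0, 1.0]] [-0.137  0.     0.     0.     0.   ] [[0.966, -0.256, -0.019], [-0.114, -0.364, -0.924], [0.23, 0.896, -0.381]] [-0.502  0.227  1.483]
top [[453.7, 0.0, 314.8], [0.0, 453.7, 200.0], [0.0, 0.0, 1.0]] [0.027 0.    0.    0.    0.   ] [[-0.027, -1.0, -0.005], [-0.998, 0.027, -0.05], [0.05, 0.003, -0.999]] [0.174 0.55  1.563]
{'t': 0.1, 'qpos': array([ 1.15221482e+00,  1.16414266e-01,  1.44218668e+00, -1.19648511e-05,
        1.58399036e+00, -3.77804843e-02]), 'joint_vel': array([ 0.00047434, -0.00045957, -0.00108581,  0.00208717,  0.0029479 ,
        0.00067134]), 'joint_efforts': array([ 8.11467926e-04, -7.33665204e+01, -6.33789968e+01,  1.52534130e-05,
        5.18160436e-03, -3.93394066e-05]), 'ee_pos': array([0.2507894 , 0.62645989, 0.19095935]), 'tcp_rot': array([ 3.11579169,  1.5697976 , -1.97739846]), 'wrist_force': array([0.665581  , 0.32948134, 0.65977289]), 'moment': array([-0.05166373,  0.00048644,  0.06010589]), 'opening': 0.0854831727478448}
```

View pics/side0.png

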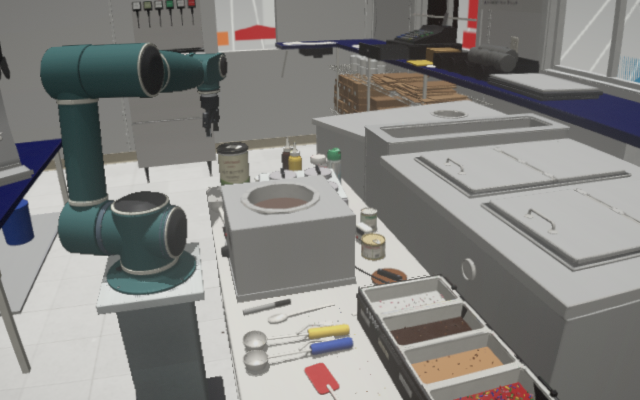

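View pics/top0.png

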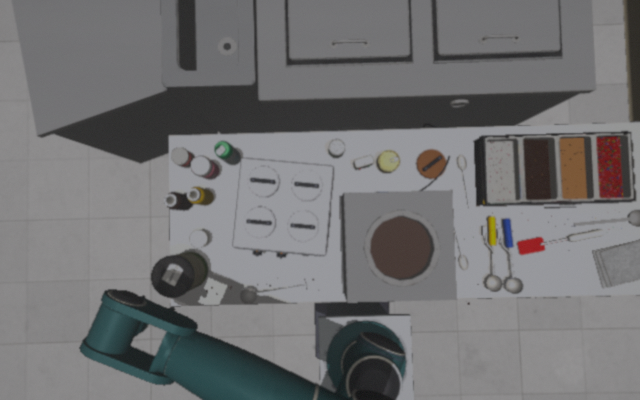

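```bash
python3 - <<'E'
import cv2
a=cv2.imread("pics/top0.png")[125:285,155:355]
cv2.imwrite("pics/top0c.png",cv2.resize(a,None,fx=4,fy=4,interpolation=cv2.INTER_CUBIC)[:600])
a=cv2.imread("pics/side0.png")[130:300,190:400]
cv2.imwrite("pics/side0c.png",cv2.resize(a,None,fx=3.5,fy=3.5,interpolation=cv2.INTER_CUBIC)[:600])
E
```

```text
(no output)
```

View pics/top0c.png

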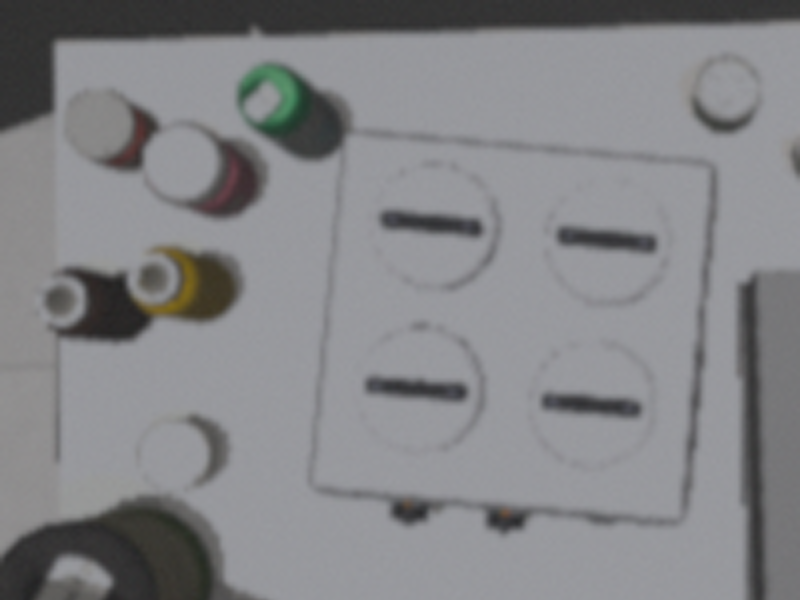

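View pics/side0c.png

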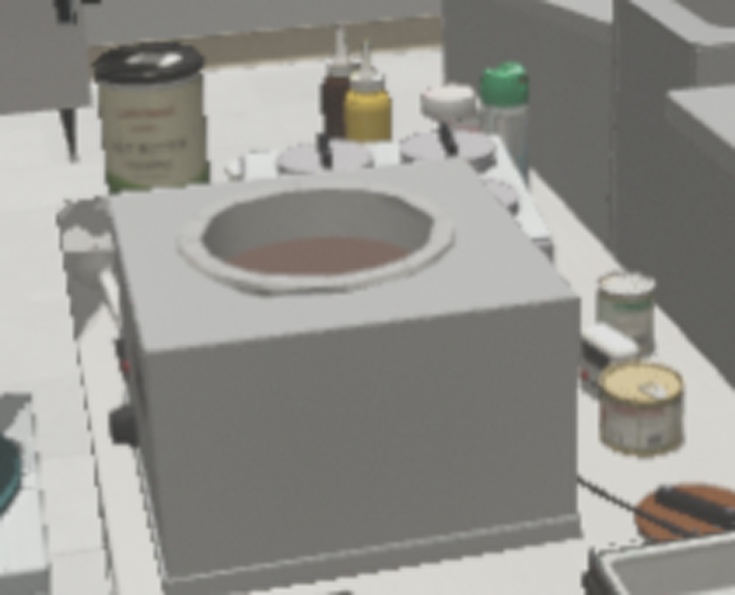

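```bash
cat > h.py <<'E'
import numpy as np,cv2
from plant import robot
def ray(n,uv,z):
    m=robot.camera_model(n); R=np.array(m["R"]);t=np.array(m["t"])
    p=cv2.undistortPoints(np.array(uv,float).reshape(-1,1,2),np.array(m["mtx"]),np.array(m["dist_coeffs"])).reshape(-1,2)
    C=-R.T@t; d=np.c_[p,np.ones(len(p))]@R
    return C+d*((z-C[2])/d[:,2])[:,None]
def bars(img,box=(235,160,335,245)):
    x0,y0,x1,y1=box
    g=cv2.cvtColor(img[y0:y1,x0:x1],cv2.COLOR_BGR2GRAY)
    n,l,st,c=cv2.connectedComponentsWithStats((g<85).astype(np.uint8))
    out=[]
    for i in range(1,n):
        if st[i,4]<30: continue
        v,u=np.nonzero(l==i); w=110-g[v,u].astype(float)
        P=np.c_[u+x0,v+y0]; c=(P*w[:,None]).sum(0)/w.sum()
        W=ray("top",P,0.1555)[:,:2]; mu=(W*w[:,None]).sum(0)/w.sum()
        q=np.linalg.svd((W-mu)*np.sqrt(w)[:,None],full_matrices=False)[2][0]
        L=np.ptp((W-mu)@q)
        q=q if q[1]>0 else -q
        out.append((mu.round(4).tolist(),c.round(1).tolist(),round(float(np.degrees(np.arctan2(-q[0],q[1]))),1),round(float(L),3)))
    return out
E
python3 - <<'E'
from h import *
a=cv2.imread("pics/top0.png")
for b in bars(a,(237,162,333,245)): print(b)
o=lambda L:[(155+x/4,125+y/4) for x,y in L]
print("corners",ray("top",o([(347,131),(714,163),(683,521),(313,487)]),.125).round(3).tolist())
print("lid rims c",ray("top",o([(436,226),(610,242),(592,404),(421,388)]),.141).round(3).tolist())
print("cups",ray("top",o([(180,455)]),.062).round(3),"bottle",ray("top",o([(155,277)]),.206).round(3),"tin",ray("top",o([(727,90)]),.072).round(3))
print("box",ray("top",o([(755,272)]),.25).round(3))
print("bigjar",ray("top",[(172,275)],.2).round(3))
E
```

```text
([0.6139, 0.3237], [262.4, 180.4], -6.8, 0.074)
([0.5973, 0.1865], [305.8, 184.5], -6.6, 0.073)
([0.4833, 0.3372], [259.0, 221.7], -6.5, 0.073)
([0.4669, 0.1996], [302.7, 225.8], -6.8, 0.073)
corners [[0.692, 0.393, 0.125], [0.658, 0.096, 0.125], [0.37, 0.129, 0.125], [0.405, 0.425, 0.125]]
lid rims c [[0.612, 0.32, 0.141], [0.595, 0.181, 0.141], [0.466, 0.199, 0.141], [0.482, 0.335, 0.141]]
cups [[0.432 0.548 0.062]] bottle [[0.572 0.528 0.206]] tin [[0.726 0.081 0.072]]
box [[0.561 0.073 0.25 ]]
bigjar [[0.329 0.598 0.2  ]]
```

```bash
cat >> h.py <<'E'
from scipy.spatial.transform import Rotation as Ro
YAW=np.radians(-6.7)
LID={1:(.4833,.3372),2:(.6139,.3237),3:(.5973,.1865),4:(.4669,.1996)}
def pt(l,x,y,th=0):  # lid frame -> world xy, th extra turn (ccw)
    c,s=np.cos(YAW+th),np.sin(YAW+th); return np.array([LID[l][0]+c*x-s*y,LID[l][1]+s*x+c*y])
def go(xy,z,zdir,o=None):
    "zdir: yaw of tool z (rad). prints shift cm, rotvec deg"
    o=o or robot.get_obs()
    R=Ro.from_euler('xyz',o["tcp_rot"]).as_matrix()
    zt=np.array([np.cos(zdir),np.sin(zdir),0]); xt=np.array([0,0,-1.]); Rt=np.c_[xt,np.cross(zt,xt),zt]
    d=R.T@(np.r_[xy,z]-o["ee_pos"])*100; w=np.degrees(Ro.from_matrix(R.T@Rt).as_rotvec())
    return d.round(2),w.round(2)
def st():
    o=robot.get_obs(); print("t",o["t"],"pos",o["ee_pos"].round(4),"F",np.round(o["wrist_force"],2),"M",np.round(o["moment"],2),"op",round(o["opening"],3),"q",np.round(o["qpos"],2)); return o
E
python3 - <<'E'
from h import *
o=st()
print(Ro.from_euler('xyz',o["tcp_rot"]).as_matrix().round(3))
for zd in (YAW+np.pi/2,YAW-np.pi/2): print(pt(1,-32,0),go(pt(1,-.032,0),.2,zd))
# box height
b=ray("side",[(355,284)],0)[0];print("box foot",b)
for z in (.2,.25,.3):print(z,ray("side",[(355,215)],z).round(3))
# jar top height
print([ (z,ray("top",[(172,275)],z).round(3).tolist(),ray("side",[(233,148)],z).round(3).tolist()) for z in(.1,.15,.2,.25)])
E
```

```text
t 0.1 pos [0.2508 0.6265 0.191 ] F [0.67 0.33 0.66] M [-0.05  0.    0.06] op 0.085 q [ 1.15  0.12  1.44 -0.    1.58 -0.04]
[[-0.    -0.928  0.372]
 [-0.001  0.372  0.928]
 [-1.     0.    -0.001]]
[-31.29816079   4.07066359] (array([ -0.89, -29.25, -19.05]), array([-1.512e+01, -6.000e-02, -1.000e-02]))
[-31.29816079   4.07066359] (array([ -0.89, -29.25, -19.05]), array([ 1.6488e+02, -1.0000e-02,  8.0000e-02]))
box foot [ 0.57094429 -0.24254268  0.        ]
0.2 [[ 0.58  -0.209  0.2  ]]
0.25 [[ 0.543 -0.312  0.25 ]]
0.3 [[ 0.507 -0.415  0.3  ]]
[(0.1, [[0.318, 0.63, 0.1]], [[0.352, 0.883, 0.1]]), (0.15, [[0.324, 0.614, 0.15]], [[0.338, 0.713, 0.15]]), (0.2, [[0.329, 0.598, 0.2]], [[0.325, 0.543, 0.2]]), (0.25, [[0.334, 0.582, 0.25]], [[0.311, 0.374, 0.25]])]
```

Emit:
carry_out([
  [[-4, 0, 0], [0, 0, 0], 1],
  [[-7, 0, 0], [0, 0, 0], 1],
  [[-7, -4, -2.6], [-4, 0, 0], 1],
  [[-7, -8, -5.2], [-8, 0, 0], 1],
  [[-7, -12, -7.8], [-12, 0, 0], 1],
  [[-7, -16, -10.4], [-15, 0, 0], 1],
  [[-6, -20, -13], [-15, 0, 0], 1],
  [[-4, -24, -15.6], [-15, 0, 0], 1],
  [[-2, -28, -18.2], [-15, 0, 0], 1],
  [[0, -29.25, -19.05], [-15.1, 0, 0], 1],
])

```text
t: 1.1
ee_pos: [0.4533, 0.3382, 0.191]
tcp_rot: [-1.896, 1.57, -0.444]
wrist_force: [-0.3, -0.6, 0.0]
opening: -0.0
```

```bash
python3 - <<'E'
from h import *
o=st(); print(go(pt(1,-.030,0),.150,YAW+np.pi/2))
E
```

```text
t 1.1 pos [0.4533 0.3382 0.191 ] F [-0.31 -0.56  0.03] M [0.01 0.04 0.06] op -0.0 q [ 0.6  -0.12  1.68 -0.    1.58 -0.85]
(array([4.1 , 0.01, 0.25]), array([-0.15, -0.01,  0.04]))
```

Emit:
carry_out([
  [[2, 0, 0.25], [0, 0, 0], 1],
  [[3.5, 0, 0.25], [0, 0, 0], 1],
  [[4.1, 0, 0.25], [0, 0, 0], 1],
  [[4.3, 0, 0.25], [0, 0, 0], 1],
  [[4.4, 0, 0.25], [0, 0, 0], 1],
  [[4.5, 0, 0.25], [0, 0, 0], 1],
  [[4.55, 0, 0.25], [0, 0, 0], 1],
  [[4.6, 0, 0.25], [0, 0, 0], 1],
  [[4.6, 0, 0.25], [0, 0, 0], 1],
  [[4.6, 0, 0.25], [0, 0, 0], 1],
])

```text
t: 2.1
ee_pos: [0.4519, 0.3436, 0.1457]
tcp_rot: [-0.994, 1.571, 0.46]
wrist_force: [0.1, -0.2, 0.2]
opening: -0.0001
```

```bash
python3 - <<'E'
from h import *
o=st(); cv2.imwrite("pics/s1.png",cv2.resize(robot.get_image("side")[120:220,220:380],None,fx=5,fy=5)); cv2.imwrite("pics/t1.png",cv2.resize(robot.get_image("top")[150:270,220:380],None,fx=5,fy=5)); st()
E
```

```text
t 2.1 pos [0.4519 0.3436 0.1457] F [ 0.14 -0.17  0.22] M [0.1  0.02 0.04] op -0.0 q [ 0.61 -0.1   1.74 -0.    1.51 -0.85]
t 2.2 pos [0.4519 0.3436 0.1457] F [-0.18  0.75  0.44] M [-0.05 -0.02  0.01] op -0.0 q [ 0.61 -0.1   1.74 -0.    1.51 -0.85]
```

View pics/s1.png

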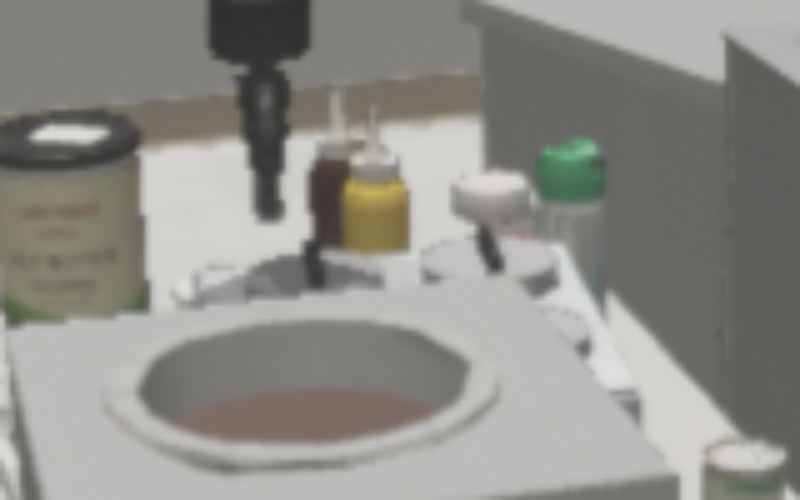

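View pics/t1.png

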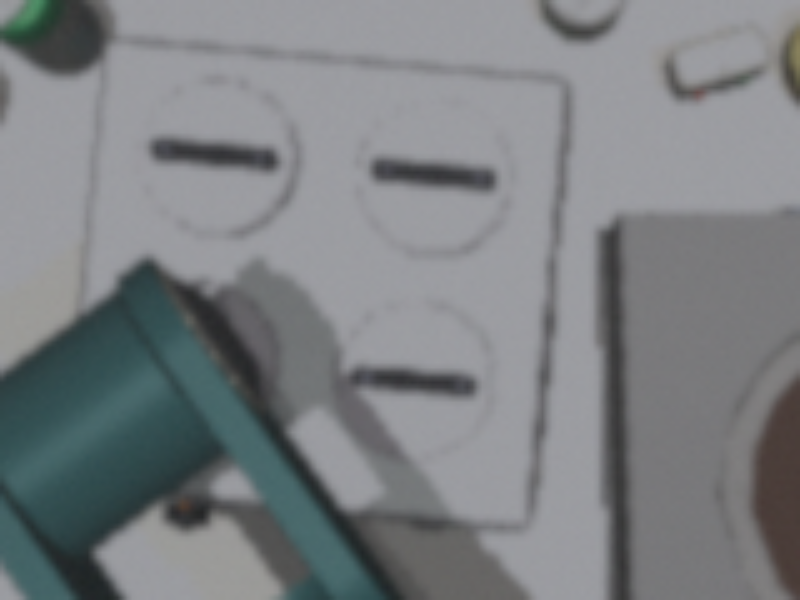

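```bash
cat >> h.py <<'E'
def proj(n,P):
    m=robot.camera_model(n)
    return cv2.projectPoints(np.array(P,float).reshape(-1,3),cv2.Rodrigues(np.array(m["R"]))[0],np.array(m["t"]),np.array(m["mtx"]),np.array(m["dist_coeffs"]))[0].reshape(-1,2).round(1)
E
python3 - <<'E'
from h import *
o=robot.get_obs()
print("tip",proj("side",o["ee_pos"]))
for l in LID:
  print(l,[ (z,proj("side",np.r_[LID[l],z]).tolist(),[proj("side",np.r_[pt(l,x,0),z]).tolist() for x in (-.052,.052)]) for z in (.141,.145)], proj("side",np.r_[pt(l,0,-.04),.1565]))
E
```

```text
tip [[273.8 173.5]]
1 [(0.141, [[282.5, 174.3]], [[[268.5, 175.3]], [[296.3, 173.4]]]), (0.145, [[282.4, 173.3]], [[[268.5, 174.3]], [[296.3, 172.4]]])] [[283.1 174. ]]
2 [(0.141, [[317.2, 171.9]], [[[303.5, 172.8]], [[330.8, 171.0]]]), (0.145, [[317.2, 170.9]], [[[303.5, 171.8]], [[330.8, 170.0]]])] [[318.7 171.5]]
3 [(0.141, [[322.7, 184.9]], [[[308.0, 185.9]], [[337.3, 183.8]]]), (0.145, [[322.7, 183.8]], [[[308.0, 184.8]], [[337.3, 182.8]]])] [[324.5 184.8]]
4 [(0.141, [[285.6, 187.7]], [[[270.6, 188.7]], [[300.4, 186.6]]]), (0.145, [[285.5, 186.6]], [[[270.5, 187.6]], [[300.4, 185.6]]])] [[286.4 187.6]]
```

```bash
python3 - <<'E'
import cv2
a=cv2.imread("pics/s1.png")
a=cv2.resize(a[130:330,170:400],None,fx=3,fy=3,interpolation=cv2.INTER_NEAREST)
cv2.imwrite("pics/s1z.png",cv2.convertScaleAbs(a,alpha=2,beta=-200))
E
```

```text
(no output)
```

View pics/s1z.png

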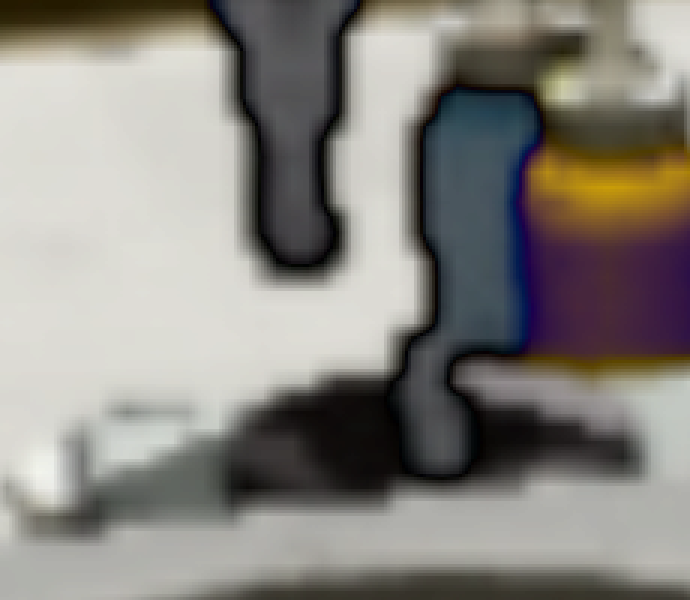

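```bash
python3 - <<'E'
from h import *
print(proj("side",[[.2508,.6265,.191],[.2508,.6265,.204],[.2508,.6265,.231]]))
st()
a=robot.get_image("side"); cv2.imwrite("pics/s2.png",cv2.resize(a[120:220,220:380],None,fx=5,fy=5))
a=cv2.imread("pics/side0.png")[40:160,160:260]; cv2.imwrite("pics/s0z.png",cv2.resize(a,None,fx=5,fy=5))
st()
E
```

```text
[[213.3 146.3]
 [213.  143.3]
 [212.4 137. ]]
t 2.2 pos [0.4519 0.3436 0.1457] F [-0.18  0.75  0.44] M [-0.05 -0.02  0.01] op -0.0 q [ 0.61 -0.1   1.74 -0.    1.51 -0.85]
t 2.25 pos [0.4519 0.3435 0.1456] F [-1.06 -0.39  0.48] M [-0.04 -0.   -0.02] op 0.0 q [ 0.61 -0.1   1.74 -0.    1.51 -0.85]
```

View pics/s2.png

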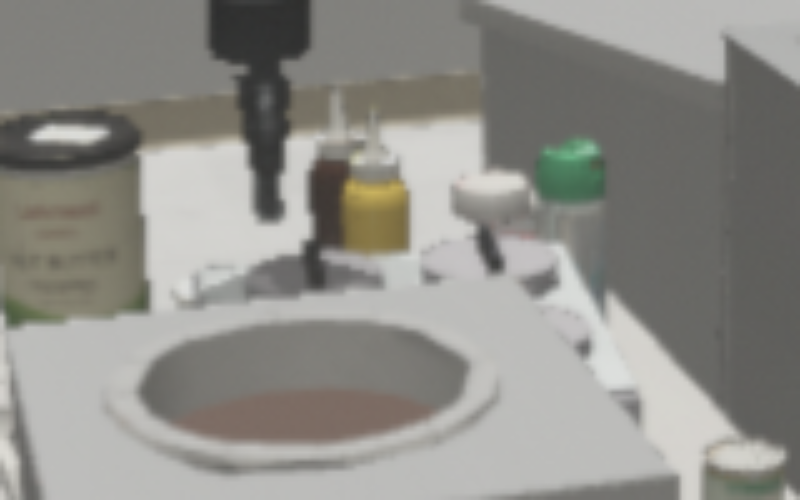

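View pics/s0z.png

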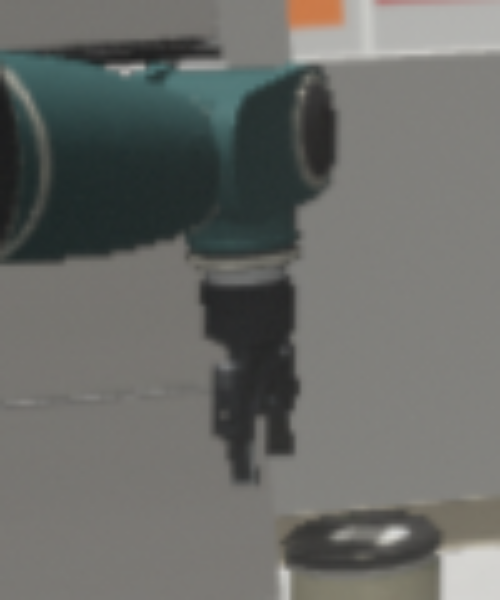

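Emit:
carry_out([
  [[0.05, 0, 0], [0, 0, 0], 1],
  [[0.1, 0, 0], [0, 0, 0], 1],
  [[0.15, 0, 0], [0, 0, 0], 1],
  [[0.2, 0, 0], [0, 0, 0], 1],
  [[0.25, 0, 0], [0, 0, 0], 1],
  [[0.3, 0, 0], [0, 0, 0], 1],
  [[0.35, 0, 0], [0, 0, 0], 1],
  [[0.4, 0, 0], [0, 0, 0], 1],
  [[0.45, 0, 0], [0, 0, 0], 1],
  [[0.5, 0, 0], [0, 0, 0], 1],
])

```text
t: 3.25
ee_pos: [0.4519, 0.3436, 0.1405]
tcp_rot: [2.794, 1.571, -2.036]
wrist_force: [-0.2, 0.4, 0.3]
opening: 0.0001
```

```bash
python3 - <<'E'
from h import *
o=st(); cv2.imwrite("pics/s3.png",cv2.resize(robot.get_image("side")[120:220,220:380],None,fx=5,fy=5)); o=st()
E
```

```text
t 3.25 pos [0.4519 0.3436 0.1405] F [-0.2   0.38  0.35] M [-0.02  0.01  0.01] op 0.0 q [ 0.61 -0.1   1.74 -0.    1.5  -0.85]
t 3.3 pos [0.4519 0.3435 0.1405] F [ 0.41 -0.55  0.42] M [-0.04  0.02  0.01] op 0.0 q [ 0.61 -0.1   1.74  0.    1.5  -0.85]
```

View pics/s3.png

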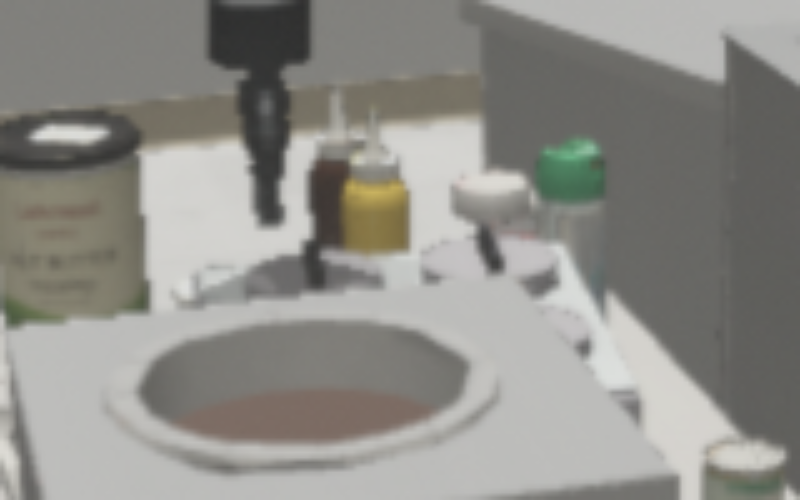

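```bash
python3 - <<'E'
from h import *
for z in (.141,.16,.18,.214,.254,.3): print(z,proj("side",[.4519,.3436,z]),proj("top",[.4519,.3436,z]))
cv2.imwrite("pics/t3.png",cv2.resize(robot.get_image("top")[150:400,60:400],None,fx=2.35,fy=2.35))
E
```

```text
0.141 [[273.9 174.7]] [[257.8 231.7]]
0.16 [[273.6 169.9]] [[257.  231.8]]
0.18 [[273.3 164.8]] [[256.1 231.9]]
0.214 [[272.9 156. ]] [[254.6 232.1]]
0.254 [[272.3 145.5]] [[252.7 232.4]]
0.3 [[271.7 133.3]] [[250.5 232.8]]
```

View pics/t3.png

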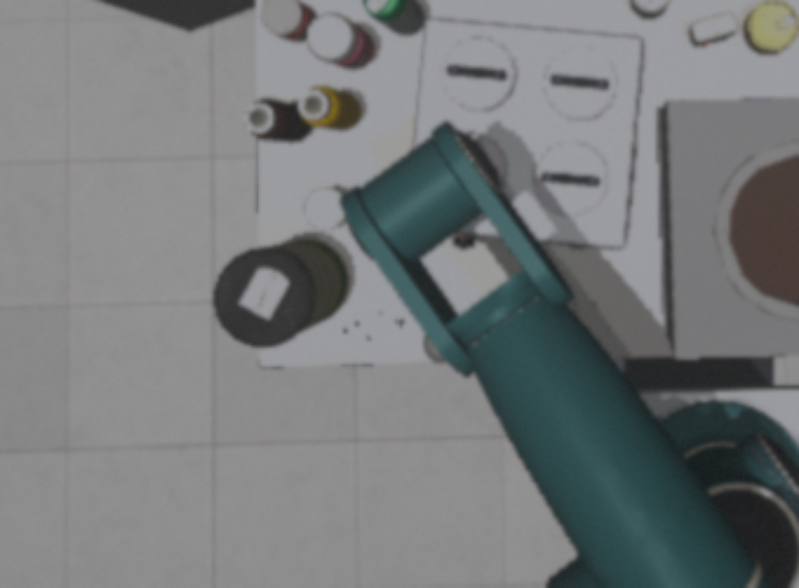

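Emit:
carry_out([
  [[0.05, 0, 0], [0, 0, 0], 1],
  [[0.1, 0, 0], [0, 0, 0], 1],
  [[0.15, 0, 0], [0, 0, 0], 1],
  [[0.2, 0, 0], [0, 0, 0], 1],
  [[0.25, 0, 0], [0, 0, 0], 1],
  [[0.3, 0, 0], [0, 0, 0], 1],
  [[0.3, 0, 0], [0, 0, 0], 1],
  [[0.3, 0, 0], [0, 0, 0], 1],
  [[0.3, 0, 0], [0, 0, 0], 1],
  [[0.3, 0, 0], [0, 0, 0], 1],
])

```text
t: 4.35
ee_pos: [0.4519, 0.3436, 0.1376]
tcp_rot: [-0.558, 1.571, 0.895]
wrist_force: [-0.3, 0.4, -0.2]
opening: 0.0002
```

```bash
python3 - <<'E'
from h import *
o=st(); print(o)
E
```

```text
t 4.35 pos [0.4519 0.3436 0.1376] F [-0.25  0.39 -0.21] M [-0.03 -0.02 -0.02] op 0.0 q [ 0.61 -0.1   1.75  0.    1.5  -0.85]
{'t': 4.35, 'qpos': array([ 6.05104230e-01, -9.85893968e-02,  1.74501310e+00,  1.62271261e-05,
        1.49511480e+00, -8.48433887e-01]), 'joint_vel': array([-0.00167581, -0.00161915,  0.00221658, -0.00045134,  0.00136723,
        0.00041187]), 'joint_efforts': array([-3.30261872e-03, -5.39262414e+01, -6.23466396e+01, -4.23570418e-04,
        2.58744603e-04, -1.75240814e-05]), 'ee_pos': array([0.45193684, 0.34359667, 0.13763342]), 'tcp_rot': array([-0.55808026,  1.57073981,  0.89545663]), 'wrist_force': array([-0.25201555,  0.38743938, -0.21007662]), 'moment': array([-0.02642454, -0.0193785 , -0.01592838]), 'opening': 0.0001662825901928993}
```

Emit:
carry_out([
  [[0.15, 0, 0], [0, 0, 0], 1],
  [[0.3, 0, 0], [0, 0, 0], 1],
  [[0.45, 0, 0], [0, 0, 0], 1],
  [[0.6, 0, 0], [0, 0, 0], 1],
  [[0.75, 0, 0], [0, 0, 0], 1],
  [[0.9, 0, 0], [0, 0, 0], 1],
  [[1.0, 0, 0], [0, 0, 0], 1],
  [[1.1, 0, 0], [0, 0, 0], 1],
  [[1.2, 0, 0], [0, 0, 0], 1],
  [[1.2, 0, 0], [0, 0, 0], 1],
])

```text
t: 5.35
ee_pos: [0.4519, 0.3435, 0.1255]
tcp_rot: [2.219, 1.571, -2.61]
wrist_force: [-0.1, -0.0, -0.0]
opening: 0.0002
```

```bash
python3 - <<'E'
from h import *
o=st(); cv2.imwrite("pics/s4.png",cv2.resize(robot.get_image("side")[130:200,240:340],None,fx=8,fy=8)); cv2.imwrite("pics/t4.png",cv2.resize(robot.get_image("top")[150:270,220:380],None,fx=5,fy=5)); o=st()
E
```

```text
t 5.35 pos [0.4519 0.3435 0.1255] F [-0.13 -0.01 -0.02] M [-0.02  0.06 -0.01] op 0.0 q [ 0.61 -0.09  1.76  0.    1.48 -0.85]
t 5.45 pos [0.4519 0.3436 0.1256] F [-0.58  0.54  0.47] M [-0.01  0.    0.01] op 0.0 q [ 0.61 -0.09  1.76 -0.    1.48 -0.85]
```

View pics/s4.png

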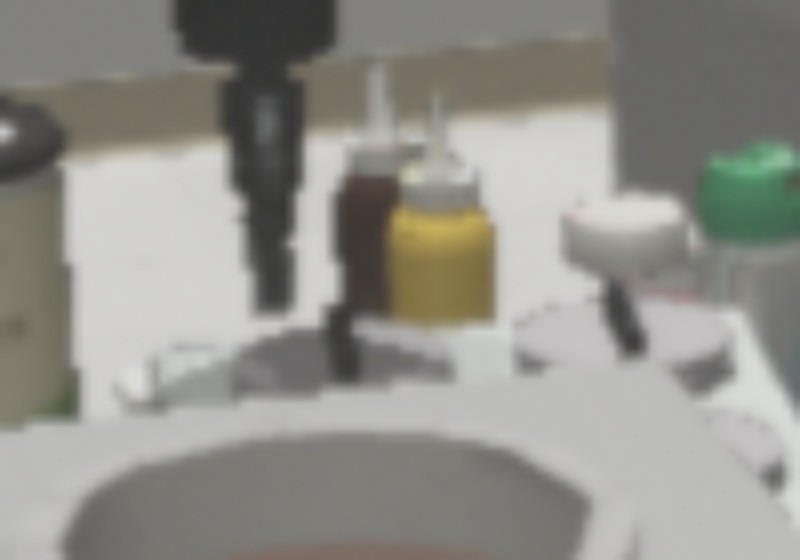

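View pics/t4.png

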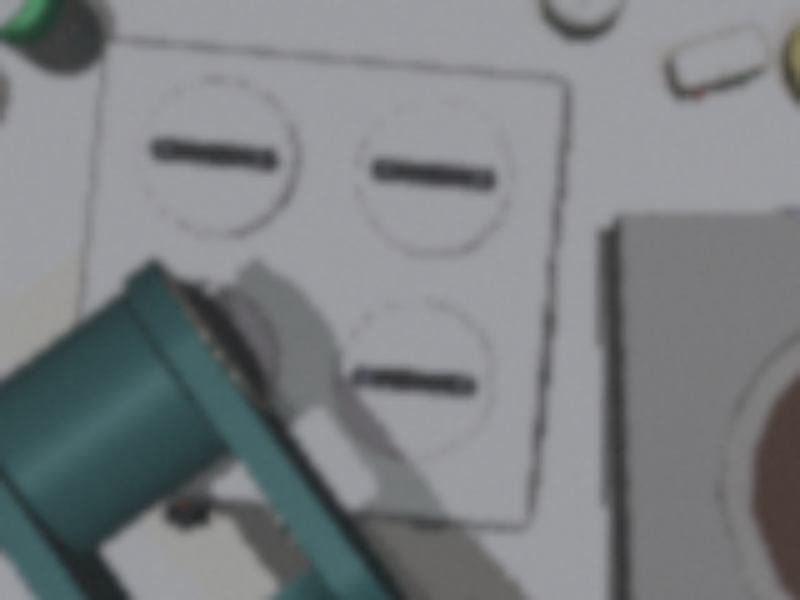

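Emit:
carry_out([
  [[0.2, 0, 0], [0, 0, 0], 1],
  [[0.4, 0, 0], [0, 0, 0], 1],
  [[0.6, 0, 0], [0, 0, 0], 1],
  [[0.8, 0, 0], [0, 0, 0], 1],
  [[1.0, 0, 0], [0, 0, 0], 1],
  [[1.15, 0, 0], [0, 0, 0], 1],
  [[1.3, 0, 0], [0, 0, 0], 1],
  [[1.4, 0, 0], [0, 0, 0], 1],
  [[1.45, 0, 0], [0, 0, 0], 1],
  [[1.5, 0, 0], [0, 0, 0], 1],
])

```text
t: 6.45
ee_pos: [0.4519, 0.3436, 0.1106]
tcp_rot: [-0.069, 1.571, 1.385]
wrist_force: [-0.6, 0.3, -0.3]
opening: -0.0
```

```bash
python3 - <<'E'
from h import *
o=st(); cv2.imwrite("pics/s5.png",cv2.resize(robot.get_image("side")[130:200,240:340],None,fx=8,fy=8)); o=st()
E
```

```text
t 6.45 pos [0.4519 0.3436 0.1106] F [-0.56  0.26 -0.31] M [-0.01  0.   -0.  ] op -0.0 q [ 0.61 -0.08  1.78  0.    1.45 -0.85]
t 6.5 pos [0.4519 0.3436 0.1106] F [-0.1  -0.62  0.43] M [-0.05  0.01  0.03] op -0.0 q [ 0.61 -0.08  1.78 -0.    1.45 -0.85]
```

View pics/s5.png

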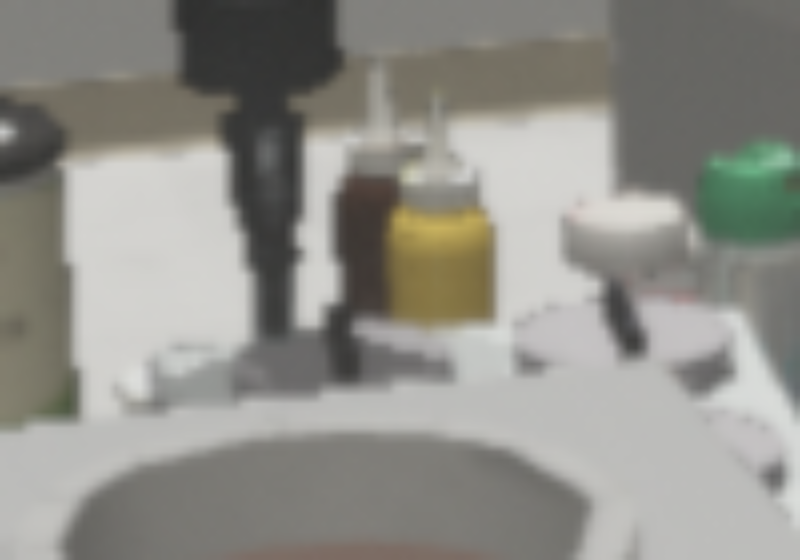

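Emit:
carry_out([
  [[0.05, 0, 0], [0, 0, 0], 1],
  [[0.1, 0, 0], [0, 0, 0], 1],
  [[0.15, 0, 0], [0, 0, 0], 1],
  [[0.2, 0, 0], [0, 0, 0], 1],
  [[0.25, 0, 0], [0, 0, 0], 1],
  [[0.3, 0, 0], [0, 0, 0], 1],
  [[0.35, 0, 0], [0, 0, 0], 1],
  [[0.4, 0, 0], [0, 0, 0], 1],
  [[0.4, 0, 0], [0, 0, 0], 1],
  [[0.4, 0, 0], [0, 0, 0], 1],
])

```text
t: 7.5
ee_pos: [0.4519, 0.3436, 0.1066]
tcp_rot: [2.991, 1.571, -1.839]
wrist_force: [1.0, -0.7, 0.2]
opening: -0.0001
```

Emit:
carry_out([
  [[0.05, 0, 0], [0, 0, 0], 1],
  [[0.1, 0, 0], [0, 0, 0], 1],
  [[0.15, 0, 0], [0, 0, 0], 1],
  [[0.2, 0, 0], [0, 0, 0], 1],
  [[0.25, 0, 0], [0, 0, 0], 1],
  [[0.25, 0, 0], [0, 0, 0], 1],
  [[0.25, 0, 0], [0, 0, 0], 1],
  [[0.25, 0, 0], [0, 0, 0], 1],
  [[0.25, 0, 0], [0, 0, 0], 1],
  [[0.25, 0, 0], [0, 0, 0], 1],
])

```text
t: 8.5
ee_pos: [0.4519, 0.3436, 0.1041]
tcp_rot: [0.574, 1.571, 2.027]
wrist_force: [-0.0, -0.5, 0.4]
opening: -0.0001
```

```bash
python3 - <<'E'
from h import *
o=st(); cv2.imwrite("pics/s6.png",cv2.resize(robot.get_image("side")[130:200,240:340],None,fx=8,fy=8)); o=st()
E
```

```text
t 8.5 pos [0.4519 0.3436 0.1041] F [-0.04 -0.51  0.38] M [-0.03  0.01 -0.01] op -0.0 q [ 0.61 -0.08  1.78  0.    1.44 -0.85]
t 8.55 pos [0.4519 0.3436 0.1041] F [-0.38 -0.14 -0.63] M [0.02 0.04 0.03] op 0.0 q [ 0.61 -0.08  1.78 -0.    1.44 -0.85]
```

View pics/s6.png

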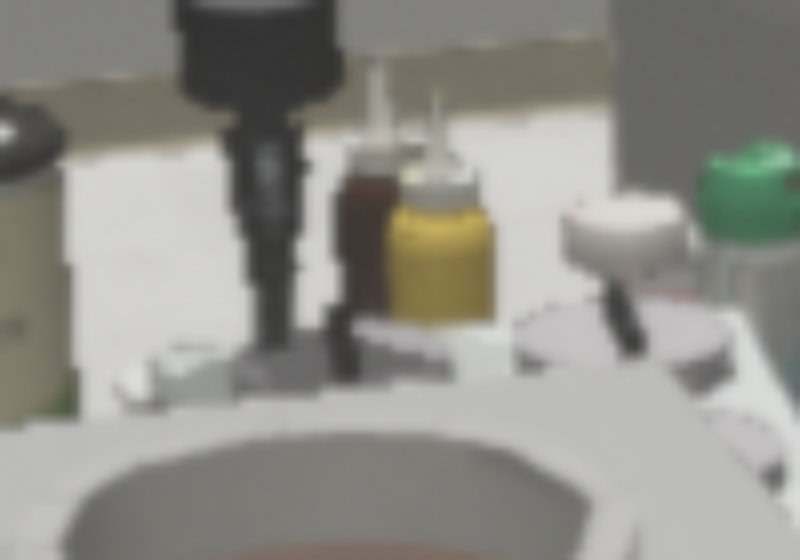

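Emit:
carry_out([
  [[0.05, 0, 0], [0, 0, 0], 1],
  [[0.1, 0, 0], [0, 0, 0], 1],
  [[0.15, 0, 0], [0, 0, 0], 1],
  [[0.2, 0, 0], [0, 0, 0], 1],
  [[0.2, 0, 0], [0, 0, 0], 1],
  [[0.2, 0, 0], [0, 0, 0], 1],
  [[0.2, 0, 0], [0, 0, 0], 1],
  [[0.2, 0, 0], [0, 0, 0], 1],
  [[0.2, 0, 0], [0, 0, 0], 1],
  [[0.2, 0, 0], [0, 0, 0], 1],
])

```text
t: 9.55
ee_pos: [0.4519, 0.3436, 0.1021]
tcp_rot: [0.876, 1.571, 2.329]
wrist_force: [-0.4, 0.5, 0.4]
opening: -0.0001
```

Emit:
carry_out([
  [[0.04, 0, 0], [0, 0, 0], 1],
  [[0.08, 0, 0], [0, 0, 0], 1],
  [[0.12, 0, 0], [0, 0, 0], 1],
  [[0.16, 0, 0], [0, 0, 0], 1],
  [[0.16, 0, 0], [0, 0, 0], 1],
  [[0.16, 0, 0], [0, 0, 0], 1],
  [[0.16, 0, 0], [0, 0, 0], 1],
  [[0.16, 0, 0], [0, 0, 0], 1],
  [[0.16, 0, 0], [0, 0, 0], 1],
  [[0.16, 0, 0], [0, 0, 0], 1],
])

```text
t: 10.55
ee_pos: [0.4521, 0.3437, 0.1013]
tcp_rot: [-0.82, 1.57, 0.633]
wrist_force: [-2.9, -0.9, 7.2]
opening: -0.0001
```

```bash
python3 - <<'E'
from h import *
o=st(); print(go(pt(2,-.030,0),.1045,YAW+np.pi/2))
print(pt(2,-.03,0)-pt(1,-.03,0))
E
```

```text
t 10.55 pos [0.4521 0.3437 0.1013] F [-2.87 -0.92  7.16] M [-0.19  0.32 -0.07] op -0.0 q [ 0.61 -0.08  1.79  0.    1.43 -0.85]
(array([ -0.31, -13.3 ,  -0.1 ]), array([-0.02,  0.04,  0.04]))
[ 0.1306 -0.0135]
```

Emit:
carry_out([
  [[-4, 0, 0], [0, 0, 0], 1],
  [[-8, 0, 0], [0, 0, 0], 1],
  [[-9, -4, 0], [0, 0, 0], 1],
  [[-9, -8.5, 0], [0, 0, 0], 1],
  [[-9, -13, -0.1], [0, 0, 0], 1],
  [[-7, -13.3, -0.1], [0, 0, 0], 1],
  [[-3.5, -13.3, -0.1], [0, 0, 0], 1],
  [[-1.2, -13.3, -0.1], [0, 0, 0], 1],
  [[-0.8, -13.3, -0.1], [0, 0, 0], 1],
  [[-0.7, -13.3, -0.1], [0, 0, 0], 1],
])

```text
t: 11.55
ee_pos: [0.5838, 0.327, 0.1075]
tcp_rot: [2.192, 1.57, -2.637]
wrist_force: [0.0, 0.4, 1.5]
opening: 0.0001
```

```bash
python3 - <<'E'
from h import *
o=st(); print(go(pt(2,-.030,0),.1035,YAW+np.pi/2)); cv2.imwrite("pics/s7.png",cv2.resize(robot.get_image("side")[130:200,260:360],None,fx=8,fy=8)); cv2.imwrite("pics/t7.png",cv2.resize(robot.get_image("top")[150:270,220:380],None,fx=5,fy=5)); o=st()
E
```

```text
t 11.55 pos [0.5838 0.327  0.1075] F [0.05 0.45 1.48] M [-0.    0.01  0.03] op 0.0 q [ 0.47  0.14  1.55 -0.    1.45 -0.98]
(array([ 0.4 , -0.03,  0.02]), array([-0.02, -0.02, -0.03]))
t 11.65 pos [0.5843 0.3273 0.1091] F [-0.08  0.39  0.2 ] M [-0.01  0.01 -0.01] op -0.0 q [ 0.47  0.14  1.55 -0.    1.45 -0.98]
```

View pics/s7.png

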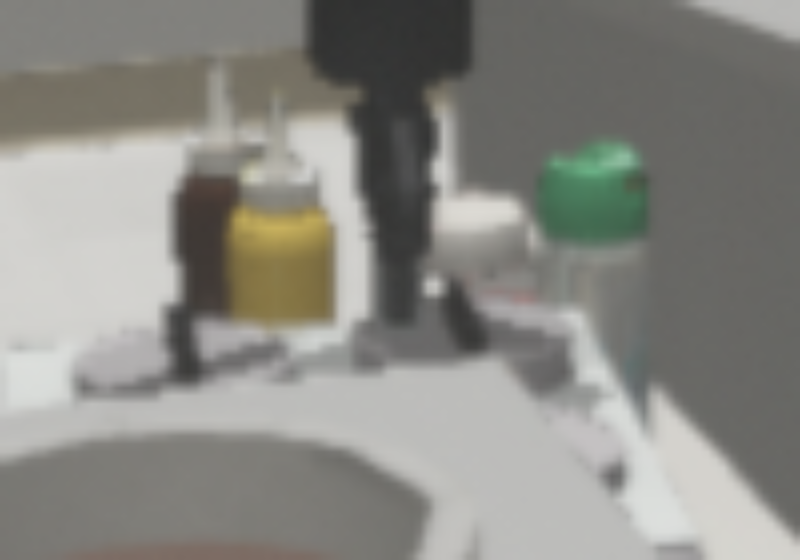

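View pics/t7.png

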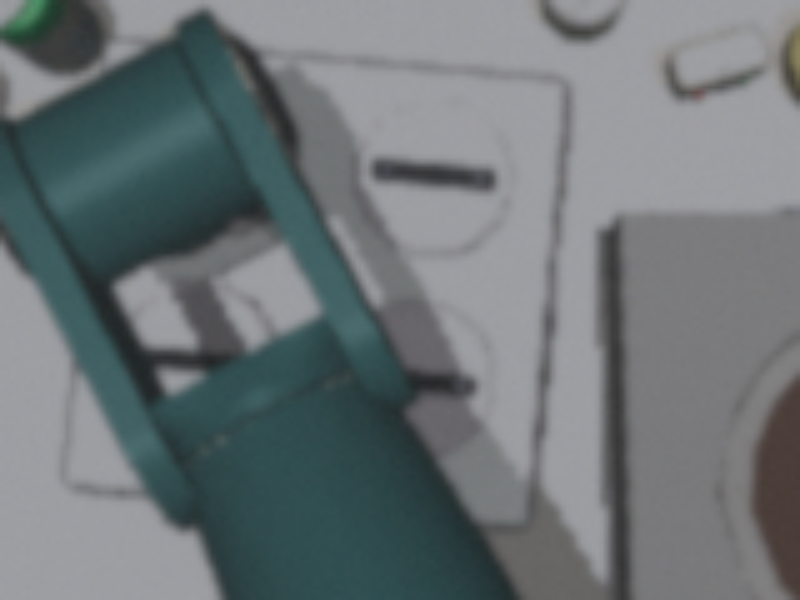

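Emit:
carry_out([
  [[0.1, 0, 0], [0, 0, 0], 1],
  [[0.2, 0, 0], [0, 0, 0], 1],
  [[0.3, 0, 0], [0, 0, 0], 1],
  [[0.4, 0, 0], [0, 0, 0], 1],
  [[0.5, 0, 0], [0, 0, 0], 1],
  [[0.5, 0, 0], [0, 0, 0], 1],
  [[0.55, 0, 0], [0, 0, 0], 1],
  [[0.6, 0, 0], [0, 0, 0], 1],
  [[0.6, 0, 0], [0, 0, 0], 1],
  [[0.6, 0, 0], [0, 0, 0], 1],
])

```text
t: 12.65
ee_pos: [0.5844, 0.3273, 0.1032]
tcp_rot: [-0.982, 1.569, 0.471]
wrist_force: [-3.0, -0.5, 13.7]
opening: -0.0
```

```bash
python3 - <<'E'
from h import *
o=st(); print(go(pt(3,-.030,0),.1085,YAW+np.pi/2))
st()
E
```

```text
t 12.65 pos [0.5844 0.3273 0.1032] F [-2.96 -0.53 13.69] M [-0.27  0.47 -0.01] op -0.0 q [ 0.47  0.14  1.56 -0.    1.44 -0.98]
(array([ -0.54,   0.07, -13.83]), array([-0.02,  0.06,  0.1 ]))
t 12.65 pos [0.5844 0.3273 0.1032] F [-2.96 -0.53 13.69] M [-0.27  0.47 -0.01] op -0.0 q [ 0.47  0.14  1.56 -0.    1.44 -0.98]
```

Emit:
carry_out([
  [[-4, 0, 0], [0, 0, 0], 1],
  [[-8, 0, 0], [0, 0, 0], 1],
  [[-8.5, 0, -4.5], [0, 0, 0], 1],
  [[-8.5, 0, -9], [0, 0, 0], 1],
  [[-8, 0, -13], [0, 0, 0], 1],
  [[-5, 0, -13.8], [0, 0, 0], 1],
  [[-2, 0, -13.8], [0, 0, 0], 1],
  [[-0.7, 0, -13.8], [0, 0, 0], 1],
  [[-0.7, 0, -13.8], [0, 0, 0], 1],
  [[-0.7, 0, -13.8], [0, 0, 0], 1],
])

```text
t: 13.65
ee_pos: [0.5681, 0.1904, 0.1096]
tcp_rot: [-1.146, 1.57, 0.308]
wrist_force: [0.6, -0.5, 0.7]
opening: 0.0003
```

```bash
python3 - <<'E'
from h import *
o=st(); cv2.imwrite("pics/s8.png",cv2.resize(robot.get_image("side")[130:200,260:360],None,fx=8,fy=8)); o=st();print(go(pt(3,-.030,0),.105,YAW+np.pi/2)); 
E
```

```text
t 13.65 pos [0.5681 0.1904 0.1096] F [ 0.6  -0.48  0.73] M [ 0.01  0.   -0.  ] op 0.0 q [ 0.28 -0.02  1.71  0.    1.44 -1.17]
t 13.7 pos [0.5684 0.1905 0.1101] F [-0.26  0.64  0.78] M [ 0.01 -0.04 -0.02] op -0.0 q [ 0.28 -0.02  1.71  0.    1.44 -1.17]
(array([ 0.51,  0.08, -0.06]), array([0.01, 0.04, 0.09]))
```

View pics/s8.png

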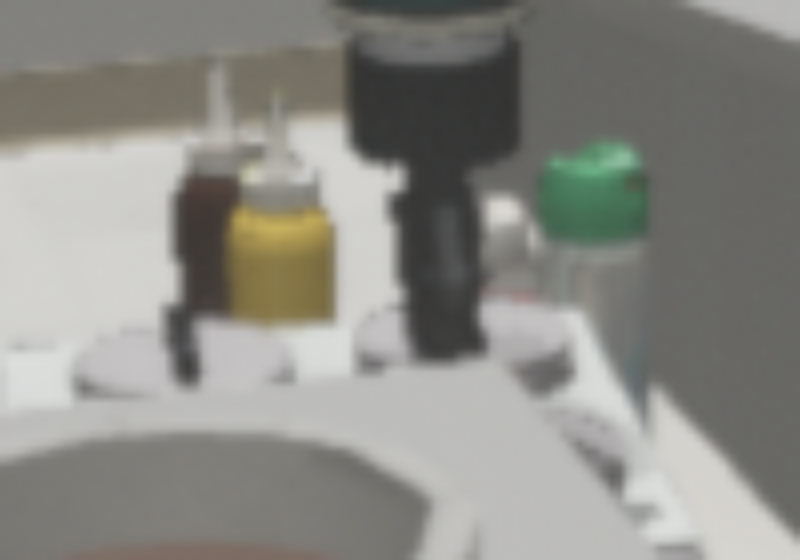

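Emit:
carry_out([
  [[0.1, 0, 0], [0, 0, 0], 1],
  [[0.2, 0, 0], [0, 0, 0], 1],
  [[0.3, 0, 0], [0, 0, 0], 1],
  [[0.4, 0, 0], [0, 0, 0], 1],
  [[0.5, 0, 0], [0, 0, 0], 1],
  [[0.55, 0, 0], [0, 0, 0], 1],
  [[0.6, 0, 0], [0, 0, 0], 1],
  [[0.6, 0, 0], [0, 0, 0], 1],
  [[0.6, 0, 0], [0, 0, 0], 1],
  [[0.6, 0, 0], [0, 0, 0], 1],
])

```text
t: 14.7
ee_pos: [0.5678, 0.19, 0.1026]
tcp_rot: [-1.042, 1.571, 0.412]
wrist_force: [-1.7, 0.9, 0.4]
opening: 0.0
```

```bash
python3 - <<'E'
from h import *
st()
E
```

```text
t 14.7 pos [0.5678 0.19   0.1026] F [-1.72  0.91  0.39] M [ 0.02 -0.04  0.  ] op 0.0 q [ 0.28 -0.01  1.72  0.    1.43 -1.17]
```

Emit:
carry_out([
  [[0.03, 0, 0], [0, 0, 0], 1],
  [[0.06, 0, 0], [0, 0, 0], 1],
  [[0.09, 0, 0], [0, 0, 0], 1],
  [[0.12, 0, 0], [0, 0, 0], 1],
  [[0.15, 0, 0], [0, 0, 0], 1],
  [[0.15, 0, 0], [0, 0, 0], 1],
  [[0.15, 0, 0], [0, 0, 0], 1],
  [[0.15, 0, 0], [0, 0, 0], 1],
  [[0.15, 0, 0], [0, 0, 0], 1],
  [[0.15, 0, 0], [0, 0, 0], 1],
])

```text
t: 15.7
ee_pos: [0.5678, 0.19, 0.1013]
tcp_rot: [-1.181, 1.57, 0.272]
wrist_force: [-1.6, 0.2, 4.9]
opening: -0.0
```

```bash
python3 - <<'E'
from h import *
st()
E
```

```text
t 15.7 pos [0.5678 0.19   0.1013] F [-1.64  0.2   4.89] M [-0.02  0.37 -0.  ] op -0.0 q [ 0.28 -0.01  1.72 -0.    1.43 -1.17]
```

```bash
python3 - <<'E'
from h import *
print(go(pt(4,-.030,0),.1085,YAW+np.pi/2))
E
```

```text
(array([-0.72, 13.14, -0.23]), array([-0.02,  0.01,  0.02]))
```

Emit:
carry_out([
  [[-4, 0, 0], [0, 0, 0], 1],
  [[-8, 0, 0], [0, 0, 0], 1],
  [[-8.5, 4.5, 0], [0, 0, 0], 1],
  [[-8.5, 9, -0.1], [0, 0, 0], 1],
  [[-7, 13, -0.2], [0, 0, 0], 1],
  [[-4, 13.1, -0.2], [0, 0, 0], 1],
  [[-1.5, 13.1, -0.2], [0, 0, 0], 1],
  [[-0.7, 13.1, -0.2], [0, 0, 0], 1],
  [[-0.5, 13.1, -0.2], [0, 0, 0], 1],
  [[-0.4, 13.1, -0.2], [0, 0, 0], 1],
])

```text
t: 16.7
ee_pos: [0.4379, 0.2034, 0.1058]
tcp_rot: [-1.085, 1.57, 0.369]
wrist_force: [0.4, 0.6, 0.8]
opening: 0.0001
```

Emit:
carry_out([
  [[0.05, 0, 0], [0, 0, 0], 1],
  [[0.1, 0, 0], [0, 0, 0], 1],
  [[0.15, 0, 0], [0, 0, 0], 1],
  [[0.2, 0, 0], [0, 0, 0], 1],
  [[0.25, 0, 0], [0, 0, 0], 1],
  [[0.25, 0, 0], [0, 0, 0], 1],
  [[0.25, 0, 0], [0, 0, 0], 1],
  [[0.25, 0, 0], [0, 0, 0], 1],
  [[0.25, 0, 0], [0, 0, 0], 1],
  [[0.25, 0, 0], [0, 0, 0], 1],
])

```text
t: 17.7
ee_pos: [0.4374, 0.2033, 0.1025]
tcp_rot: [1.645, 1.571, 3.099]
wrist_force: [0.2, -0.0, -0.3]
opening: -0.0006
```

```bash
python3 - <<'E'
from h import *
st()
E
```

```text
t 17.7 pos [0.4374 0.2033 0.1025] F [ 0.19 -0.02 -0.3 ] M [ 0.01 -0.02 -0.03] op -0.001 q [ 0.38 -0.28  1.96  0.    1.46 -1.07]
```

Emit:
carry_out([
  [[0.04, 0, 0], [0, 0, 0], 1],
  [[0.08, 0, 0], [0, 0, 0], 1],
  [[0.12, 0, 0], [0, 0, 0], 1],
  [[0.15, 0, 0], [0, 0, 0], 1],
  [[0.17, 0, 0], [0, 0, 0], 1],
  [[0.17, 0, 0], [0, 0, 0], 1],
  [[0.17, 0, 0], [0, 0, 0], 1],
  [[0.17, 0, 0], [0, 0, 0], 1],
  [[0.17, 0, 0], [0, 0, 0], 1],
  [[0.17, 0, 0], [0, 0, 0], 1],
])

```text
t: 18.7
ee_pos: [0.4375, 0.2034, 0.1013]
tcp_rot: [-1.006, 1.57, 0.447]
wrist_force: [-2.2, -0.9, 5.4]
opening: -0.0001
```

```bash
python3 - <<'E'
from h import *
st()
E
```

```text
t 18.7 pos [0.4375 0.2034 0.1013] F [-2.16 -0.88  5.44] M [-0.13  0.38  0.01] op -0.0 q [ 0.38 -0.28  1.96  0.    1.46 -1.07]
```

```bash
python3 - <<'E'
from h import *
a=robot.get_image("top"); cv2.imwrite("pics/t9.png",cv2.resize(a[150:270,220:380],None,fx=5,fy=5))
for b in bars(a,(237,162,333,205)): print(b)
E
```

```text
([0.6141, 0.3236], [262.4, 180.4], -7.1, 0.074)
([0.5973, 0.1855], [306.1, 184.5], -6.1, 0.073)
```

View pics/t9.png

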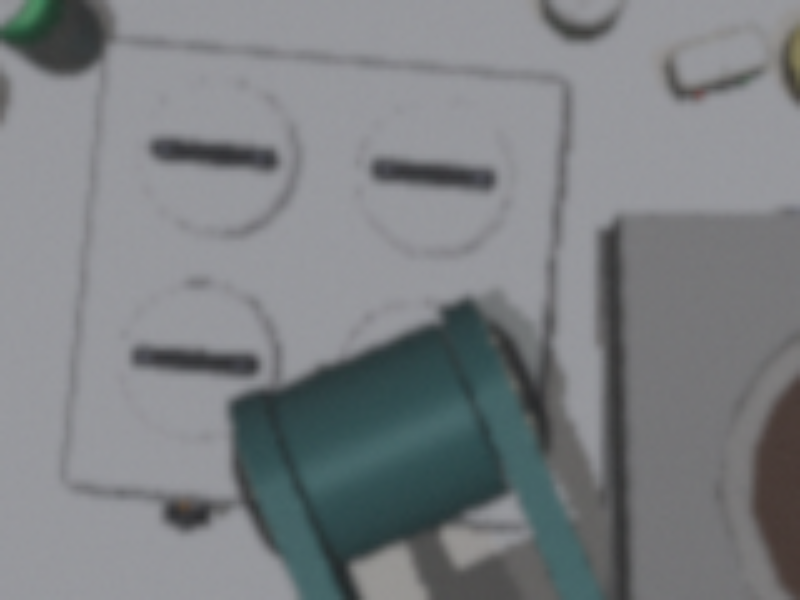

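```bash
python3 - <<'E'
from h import *
LID[2]=(.6141,.3236)
print(go(pt(2,-.028,.034),.1115,YAW+np.pi/2))
E
```

```text
(array([ -1.01, -13.33,  17.41]), array([-0.02,  0.01,  0.03]))
```

Emit:
carry_out([
  [[-4, 0, 0], [0, 0, 0], 1],
  [[-8, 0, 0], [0, 0, 0], 1],
  [[-9, -2.6, 3.5], [0, 0, 0], 1],
  [[-9, -5.2, 7], [0, 0, 0], 1],
  [[-9, -8, 10.5], [0, 0, 0], 1],
  [[-9, -10.6, 14], [0, 0, 0], 1],
  [[-8, -13.3, 17.4], [0, 0, 0], 1],
  [[-5, -13.3, 17.4], [0, 0, 0], 1],
  [[-2.5, -13.3, 17.4], [0, 0, 0], 1],
  [[-1.6, -13.3, 17.4], [0, 0, 0], 1],
])

```text
t: 19.75
ee_pos: [0.5889, 0.3601, 0.1132]
tcp_rot: [2.198, 1.566, -2.632]
wrist_force: [0.6, -0.6, -1.0]
opening: -0.0004
```

```bash
python3 - <<'E'
from h import *
LID[2]=(.6141,.3236)
st()
a=robot.get_image("side"); cv2.imwrite("pics/s10.png",cv2.resize(a[130:200,260:360],None,fx=8,fy=8))
robot.get_image("side")
st()
print(go(pt(2,-.0265,.034),.1105,YAW+np.pi/2))
E
```

```text
t 19.75 pos [0.5889 0.3601 0.1132] F [ 0.65 -0.63 -1.04] M [ 0.01 -0.02  0.03] op -0.0 q [ 0.51  0.18  1.5   0.    1.47 -0.94]
t 19.85 pos [0.5893 0.3602 0.1156] F [ 0.61 -0.47  1.09] M [-0.04  0.02  0.  ] op -0.0 q [ 0.51  0.18  1.49 -0.    1.47 -0.94]
(array([ 0.51, -0.24,  0.05]), array([-0.02, -0.07, -0.1 ]))
```

View pics/s10.png

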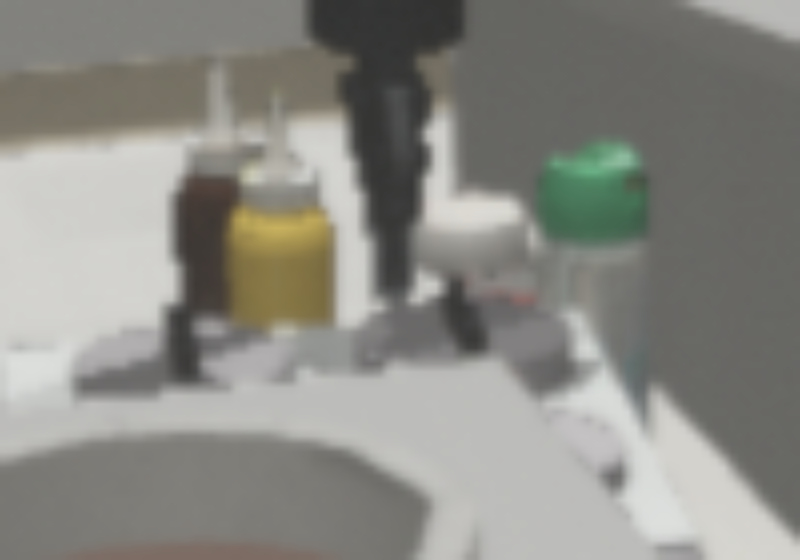

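Emit:
carry_out([
  [[0.2, 0, 0], [0, 0, 0], 1],
  [[0.4, 0, 0], [0, 0, 0], 1],
  [[0.5, -0.1, 0], [0, 0, 0], 1],
  [[0.5, -0.3, 0], [0, 0, 0], 1],
  [[0.5, -0.5, 0], [0, 0, 0], 1],
  [[0.5, -0.7, 0], [0, 0, 0], 1],
  [[0.5, -0.8, 0], [0, 0, 0], 1],
  [[0.5, -0.8, 0], [0, 0, 0], 1],
  [[0.5, -0.8, 0], [0, 0, 0], 1],
  [[0.5, -0.8, 0], [0, 0, 0], 1],
])

```text
t: 20.85
ee_pos: [0.5978, 0.3596, 0.1118]
tcp_rot: [0.568, 1.571, 2.022]
wrist_force: [-0.3, -0.1, -0.6]
opening: -0.0
```

```bash
python3 - <<'E'
from h import *
LID[2]=(.6141,.3236)
st()
a=robot.get_image("side"); cv2.imwrite("pics/s11.png",cv2.resize(a[130:200,260:360],None,fx=8,fy=8))
st()
p=go(pt(2,0,0),.1105,YAW+np.pi/2)[0]; print("centre in tool cm",p)
E
```

```text
t 20.85 pos [0.5978 0.3596 0.1118] F [-0.32 -0.09 -0.65] M [ 0.02  0.   -0.02] op -0.0 q [ 0.51  0.2   1.48  0.    1.46 -0.95]
t 20.9 pos [0.5977 0.3596 0.1118] F [0.56 1.17 0.19] M [-0.01 -0.01 -0.02] op -0.0 q [ 0.51  0.2   1.48  0.    1.46 -0.95]
centre in tool cm [ 0.13 -2.05 -3.39]
```

View pics/s11.png

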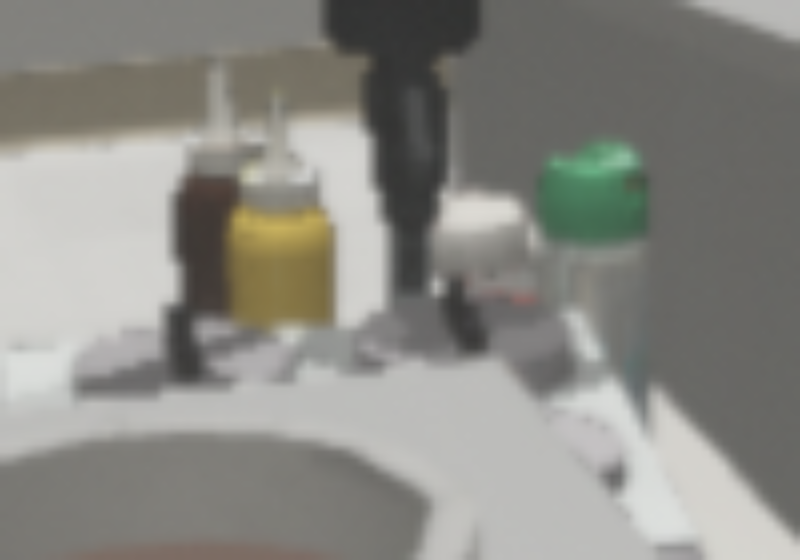

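```bash
cat >> h.py <<'E'
def arc(ths,p=(-.0175,.034),l=2):
    o=robot.get_obs(); R=Ro.from_euler('xyz',o["tcp_rot"]).as_matrix()
    out=[]
    for t in ths:
        r=np.radians(t); x=np.cos(r)*p[0]+np.sin(r)*p[1]; y=-np.sin(r)*p[0]+np.cos(r)*p[1]
        d,w=go(pt(l,x,y),.1105,YAW+np.pi/2-r,o); out.append([t,d.tolist(),w.tolist()])
    return out
E
sed -i 's/2:(.6139,.3237)/2:(.6141,.3236)/' h.py
python3 - <<'E'
from h import *
for a in arc([0,2,4,7,10,13,16,19,20]): print(a)
E
```

```text
[0, [0.13, -0.3, 0.01], [-0.01, -0.0, -0.0]]
[2, [0.13, -0.42, 0.07], [1.99, -0.0, -0.0]]
[4, [0.13, -0.54, 0.13], [3.99, -0.0, -0.0]]
[7, [0.13, -0.72, 0.2], [6.99, -0.0, -0.0]]
[10, [0.13, -0.91, 0.26], [9.99, -0.0, -0.0]]
[13, [0.13, -1.1, 0.32], [12.99, -0.0, -0.0]]
[16, [0.13, -1.3, 0.36], [15.99, -0.0, -0.0]]
[19, [0.13, -1.5, 0.4], [18.99, -0.0, -0.0]]
[20, [0.13, -1.56, 0.41], [19.99, -0.0, -0.0]]
```

Emit:
carry_out([
  [[0.1, -0.15, 0], [0, 0, 0], 1],
  [[0.1, -0.3, 0.01], [0, 0, 0], 1],
  [[0.1, -0.42, 0.07], [2, 0, 0], 1],
  [[0.1, -0.54, 0.13], [4, 0, 0], 1],
  [[0.1, -0.72, 0.2], [7, 0, 0], 1],
  [[0.1, -0.91, 0.26], [10, 0, 0], 1],
  [[0.1, -1.1, 0.32], [13, 0, 0], 1],
  [[0.1, -1.3, 0.36], [16, 0, 0], 1],
  [[0.1, -1.5, 0.4], [19, 0, 0], 1],
  [[0.1, -1.56, 0.41], [20, 0, 0], 1],
])

```text
t: 21.9
ee_pos: [0.6139, 0.3619, 0.1107]
tcp_rot: [1.798, 1.571, 2.901]
wrist_force: [-1.8, -0.0, 0.6]
opening: -0.0003
```

```bash
python3 - <<'E'
from h import *
st()
cv2.imwrite("pics/s12.png",cv2.resize(robot.get_image("side")[130:200,260:360],None,fx=8,fy=8))
cv2.imwrite("pics/t12.png",cv2.resize(robot.get_image("top")[150:270,220:380],None,fx=5,fy=5))
st()
for a in arc([20,22,24,25,26,28]): print(a)
E
```

```text
t 21.9 pos [0.6139 0.3619 0.1107] F [-1.82 -0.01  0.62] M [0.1  0.22 0.01] op -0.0 q [ 0.5   0.23  1.45  0.    1.47 -0.61]
t 22.0 pos [0.6138 0.3619 0.1107] F [-0.93  1.23 -0.38] M [0.09 0.03 0.03] op -0.0 q [ 0.5   0.23  1.45  0.    1.47 -0.61]
[20, [0.02, 0.01, -0.01], [0.01, -0.0, -0.0]]
[22, [0.02, -0.11, 0.05], [2.01, -0.0, -0.0]]
[24, [0.02, -0.23, 0.11], [4.01, -0.0, -0.0]]
[25, [0.02, -0.3, 0.13], [5.01, -0.0, -0.0]]
[26, [0.02, -0.36, 0.16], [6.01, -0.0, -0.0]]
[28, [0.02, -0.48, 0.21], [8.01, -0.0, -0.0]]
```

View pics/s12.png

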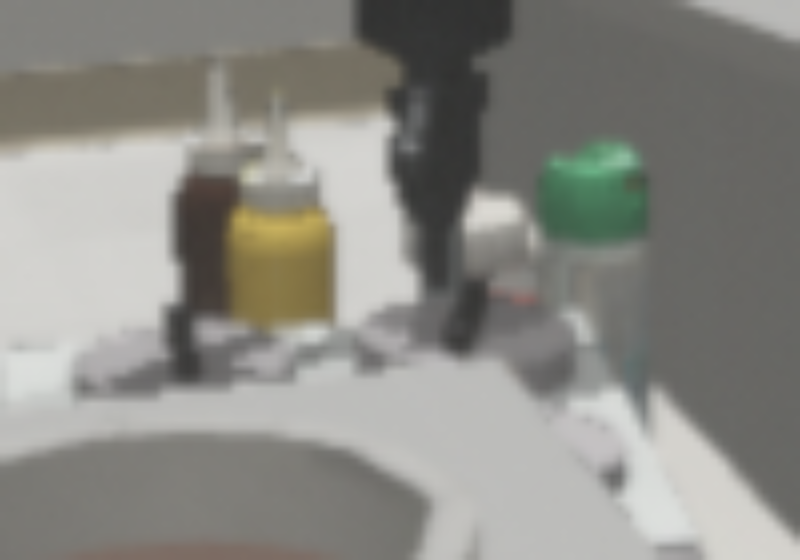

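View pics/t12.png

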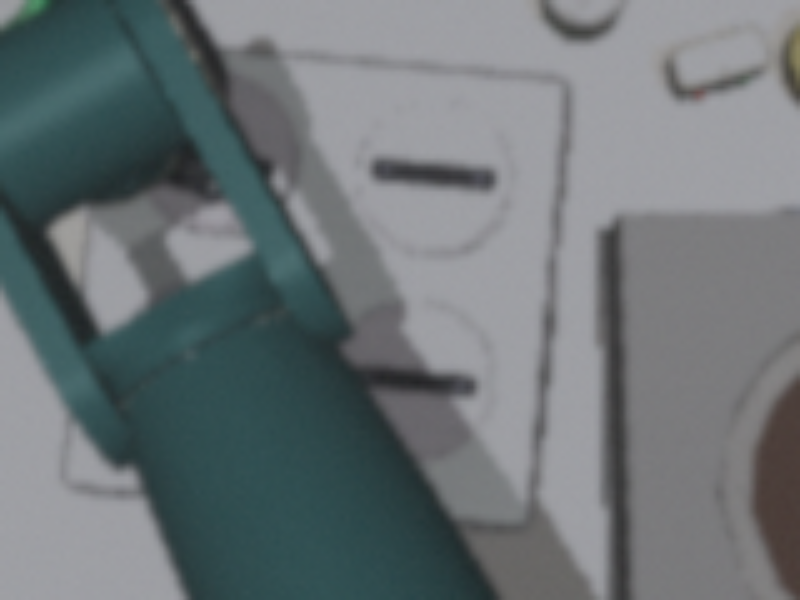

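Emit:
carry_out([
  [[0, -0.06, 0.03], [1, 0, 0], 1],
  [[0, -0.12, 0.06], [2, 0, 0], 1],
  [[0, -0.18, 0.09], [3, 0, 0], 1],
  [[0, -0.24, 0.12], [4, 0, 0], 1],
  [[0, -0.24, 0.12], [4, 0, 0], 1],
  [[0, -0.24, 0.12], [4, 0, 0], 1],
  [[0, -0.24, 0.12], [4, 0, 0], 1],
  [[0, -0.24, 0.12], [4, 0, 0], 1],
  [[0, -0.24, 0.12], [4, 0, 0], 1],
  [[0, -0.24, 0.12], [4, 0, 0], 1],
])

```text
t: 23.0
ee_pos: [0.6164, 0.3618, 0.1108]
tcp_rot: [1.384, 1.571, 2.418]
wrist_force: [1.1, 0.5, -0.2]
opening: -0.0002
```

Emit:
carry_out([
  [[0, -0.06, 0.03], [1, 0, 0], 1],
  [[0, -0.12, 0.06], [2, 0, 0], 1],
  [[0, -0.18, 0.09], [3, 0, 0], 1],
  [[0, -0.24, 0.12], [4, 0, 0], 1],
  [[0, -0.24, 0.12], [4, 0, 0], 1],
  [[0, -0.24, 0.12], [4, 0, 0], 1],
  [[0, -0.24, 0.12], [4, 0, 0], 1],
  [[0, -0.24, 0.12], [4, 0, 0], 1],
  [[0, -0.24, 0.12], [4, 0, 0], 1],
  [[0, -0.24, 0.12], [4, 0, 0], 1],
])

```text
t: 24.0
ee_pos: [0.6192, 0.3616, 0.1108]
tcp_rot: [-1.027, 1.571, -0.062]
wrist_force: [-0.3, -0.1, 0.6]
opening: -0.0001
```

```bash
python3 - <<'E'
from h import *
st()
for a in arc([28,30,31,32]): print(a)
E
```

```text
t 24.0 pos [0.6192 0.3616 0.1108] F [-0.31 -0.06  0.65] M [0.01 0.04 0.01] op -0.0 q [ 0.49  0.24  1.44 -0.    1.47 -0.47]
[28, [0.03, 0.0, -0.02], [-0.02, 0.0, 0.0]]
[30, [0.03, -0.12, 0.04], [1.98, 0.0, 0.0]]
[31, [0.03, -0.18, 0.07], [2.98, 0.0, 0.0]]
[32, [0.03, -0.24, 0.1], [3.98, 0.0, 0.0]]
```

Emit:
carry_out([
  [[0, -0.06, 0.03], [1, 0, 0], 1],
  [[0, -0.12, 0.05], [2, 0, 0], 1],
  [[0, -0.18, 0.08], [3, 0, 0], 1],
  [[0, -0.18, 0.08], [3, 0, 0], 1],
  [[0, -0.18, 0.08], [3, 0, 0], 1],
  [[0, -0.18, 0.08], [3, 0, 0], 1],
  [[0, -0.18, 0.08], [3, 0, 0], 1],
  [[0, -0.18, 0.08], [3, 0, 0], 1],
  [[0, -0.18, 0.08], [3, 0, 0], 1],
  [[0, -0.18, 0.08], [3, 0, 0], 1],
])

```text
t: 25.0
ee_pos: [0.6211, 0.3613, 0.1108]
tcp_rot: [-1.485, 1.571, -0.573]
wrist_force: [0.3, 0.5, -0.4]
opening: 0.0001
```

```bash
python3 - <<'E'
from h import *
cv2.imwrite("pics/s13.png",cv2.resize(robot.get_image("side")[130:200,260:360],None,fx=8,fy=8))
st()
E
```

```text
t 25.05 pos [0.6211 0.3613 0.1108] F [-0.65  0.34 -0.37] M [0.01 0.05 0.03] op -0.0 q [ 0.49  0.24  1.43  0.    1.47 -0.42]
```

View pics/s13.png

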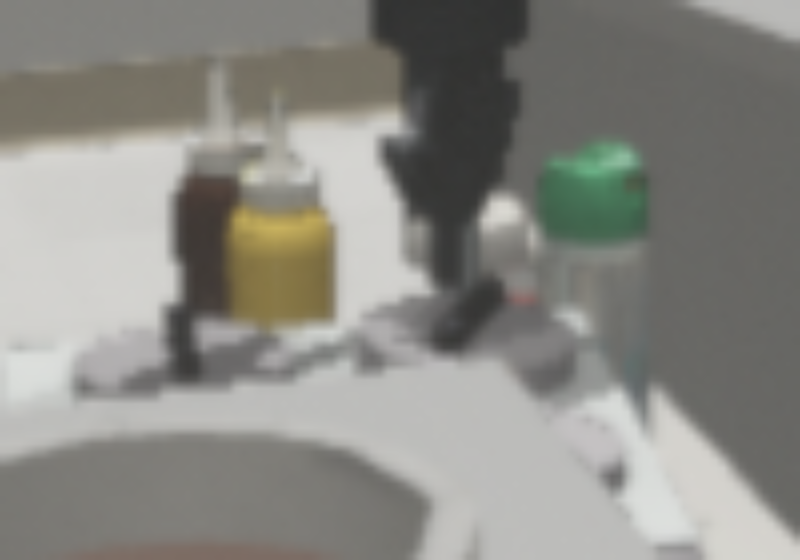

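Bar is turning with the finger (its line at about (465,315) in the crop leans clearly more). Continuing.

Emit:
carry_out([
  [[0, -0.06, 0.03], [1, 0, 0], 1],
  [[0, -0.12, 0.05], [2, 0, 0], 1],
  [[0, -0.18, 0.08], [3, 0, 0], 1],
  [[0, -0.18, 0.08], [3, 0, 0], 1],
  [[0, -0.18, 0.08], [3, 0, 0], 1],
  [[0, -0.18, 0.08], [3, 0, 0], 1],
  [[0, -0.18, 0.08], [3, 0, 0], 1],
  [[0, -0.18, 0.08], [3, 0, 0], 1],
  [[0, -0.18, 0.08], [3, 0, 0], 1],
  [[0, -0.18, 0.08], [3, 0, 0], 1],
])

```text
t: 26.05
ee_pos: [0.623, 0.3609, 0.1109]
tcp_rot: [-0.087, 1.571, 0.773]
wrist_force: [-0.4, 0.4, -0.3]
opening: 0.0001
```

Emit:
carry_out([
  [[0, -0.06, 0.03], [1, 0, 0], 1],
  [[0, -0.12, 0.05], [2, 0, 0], 1],
  [[0, -0.18, 0.08], [3, 0, 0], 1],
  [[0, -0.18, 0.08], [3, 0, 0], 1],
  [[0, -0.18, 0.08], [3, 0, 0], 1],
  [[0, -0.18, 0.08], [3, 0, 0], 1],
  [[0, -0.18, 0.08], [3, 0, 0], 1],
  [[0, -0.18, 0.08], [3, 0, 0], 1],
  [[0, -0.18, 0.08], [3, 0, 0], 1],
  [[0, -0.18, 0.08], [3, 0, 0], 1],
])

```text
t: 27.05
ee_pos: [0.6249, 0.3603, 0.1108]
tcp_rot: [0.135, 1.571, 0.943]
wrist_force: [-0.6, -0.6, 0.2]
opening: 0.0001
```

```bash
python3 - <<'E'
from h import *
cv2.imwrite("pics/s14.png",cv2.resize(robot.get_image("side")[130:200,260:360],None,fx=8,fy=8))
st()
for a in arc([37,39,40]): print(a)
E
```

```text
t 27.1 pos [0.6249 0.3602 0.1108] F [-0.16  0.65  0.7 ] M [ 0.05 -0.01  0.07] op -0.0 q [ 0.49  0.25  1.43 -0.    1.47 -0.32]
[37, [0.03, -0.0, 0.01], [-0.02, -0.0, 0.0]]
[39, [0.03, -0.12, 0.07], [1.98, -0.0, 0.0]]
[40, [0.03, -0.18, 0.1], [2.98, -0.0, 0.0]]
```

View pics/s14.png

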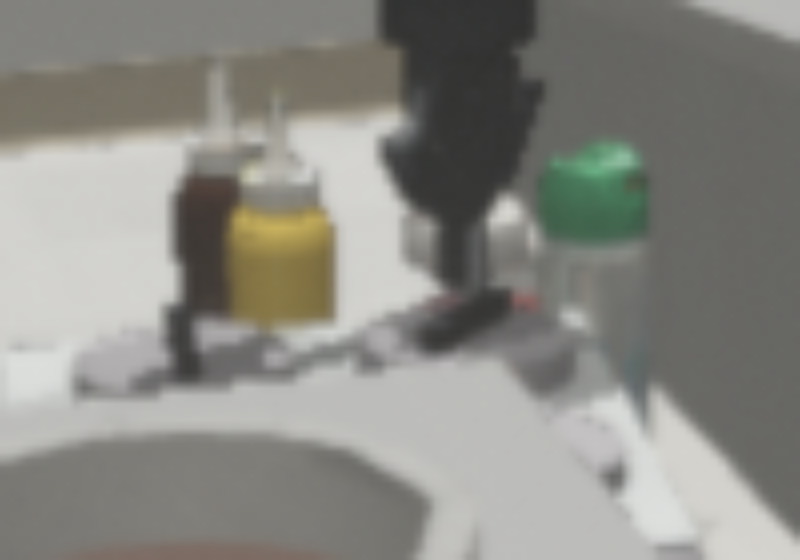

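Emit:
carry_out([
  [[0, -0.06, 0.03], [1, 0, 0], 1],
  [[0, -0.12, 0.06], [2, 0, 0], 1],
  [[0, -0.18, 0.09], [3, 0, 0], 1],
  [[0, -0.18, 0.09], [3, 0, 0], 1],
  [[0, -0.18, 0.09], [3, 0, 0], 1],
  [[0, -0.18, 0.09], [3, 0, 0], 1],
  [[0, -0.18, 0.09], [3, 0, 0], 1],
  [[0, -0.18, 0.09], [3, 0, 0], 1],
  [[0, -0.18, 0.09], [3, 0, 0], 1],
  [[0, -0.18, 0.09], [3, 0, 0], 1],
])

```text
t: 28.1
ee_pos: [0.6268, 0.3596, 0.1108]
tcp_rot: [2.291, 1.571, 3.046]
wrist_force: [-0.2, 0.4, -0.7]
opening: 0.0002
```

```bash
python3 - <<'E'
from h import *
cv2.imwrite("pics/s15.png",cv2.resize(robot.get_image("side")[130:200,260:360],None,fx=8,fy=8))
st()
E
```

```text
t 28.15 pos [0.6268 0.3597 0.1108] F [-0.26 -0.27  0.67] M [-0.03  0.03 -0.01] op -0.0 q [ 0.49  0.25  1.42 -0.    1.47 -0.27]
```

View pics/s15.png

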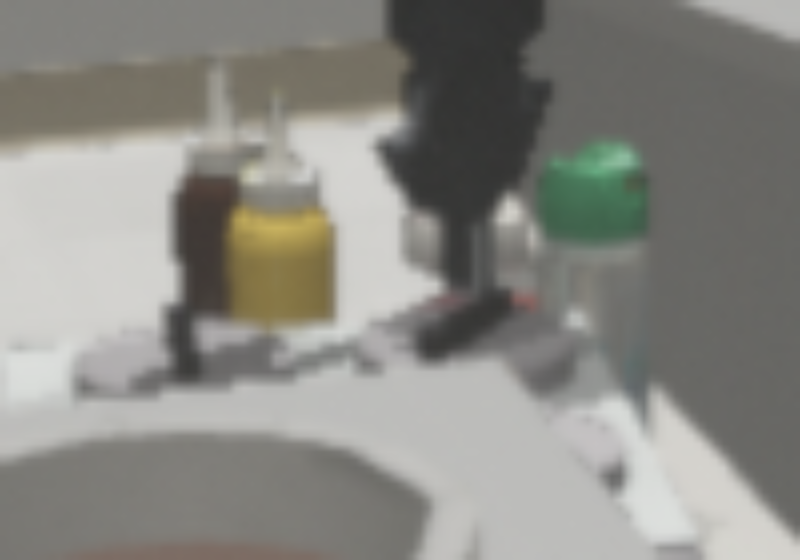

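Emit:
carry_out([
  [[0, -0.06, 0.03], [1, 0, 0], 1],
  [[0, -0.12, 0.06], [2, 0, 0], 1],
  [[0, -0.12, 0.06], [2, 0, 0], 1],
  [[0, -0.12, 0.06], [2, 0, 0], 1],
  [[0, -0.12, 0.06], [2, 0, 0], 1],
  [[0, -0.12, 0.06], [2, 0, 0], 1],
  [[0, -0.12, 0.06], [2, 0, 0], 1],
  [[0, -0.12, 0.06], [2, 0, 0], 1],
  [[0, -0.12, 0.06], [2, 0, 0], 1],
  [[0, -0.12, 0.06], [2, 0, 0], 1],
])

```text
t: 29.15
ee_pos: [0.628, 0.3592, 0.1108]
tcp_rot: [-2.025, 1.571, -1.304]
wrist_force: [-0.8, 0.6, -0.2]
opening: -0.0002
```

```bash
python3 - <<'E'
from h import *
st()
E
```

```text
t 29.15 pos [0.628  0.3592 0.1108] F [-0.84  0.56 -0.19] M [ 0.08 -0.01  0.  ] op -0.0 q [ 0.48  0.25  1.42 -0.    1.47 -0.24]
```

Emit:
carry_out([
  [[0, -0.06, 0.03], [1, 0, 0], 1],
  [[0, -0.12, 0.06], [2, 0, 0], 1],
  [[0, -0.12, 0.06], [2, 0, 0], 1],
  [[0, -0.12, 0.06], [2, 0, 0], 1],
  [[0, -0.12, 0.06], [2, 0, 0], 1],
  [[0, -0.12, 0.06], [2, 0, 0], 1],
  [[0, -0.12, 0.06], [2, 0, 0], 1],
  [[0, -0.12, 0.06], [2, 0, 0], 1],
  [[0, -0.12, 0.06], [2, 0, 0], 1],
  [[0, -0.12, 0.06], [2, 0, 0], 1],
])

```text
t: 30.15
ee_pos: [0.6293, 0.3587, 0.1108]
tcp_rot: [2.58, 1.571, -3.018]
wrist_force: [-0.9, 1.7, -0.3]
opening: -0.0001
```

```bash
python3 - <<'E'
from h import *
cv2.imwrite("pics/s16.png",cv2.resize(robot.get_image("side")[130:200,260:360],None,fx=8,fy=8))
st()
E
```

```text
t 30.2 pos [0.6293 0.3587 0.1108] F [-1.68  2.13  0.01] M [0.14 0.21 0.04] op 0.0 q [ 0.48  0.25  1.42  0.    1.47 -0.2 ]
```

View pics/s16.png

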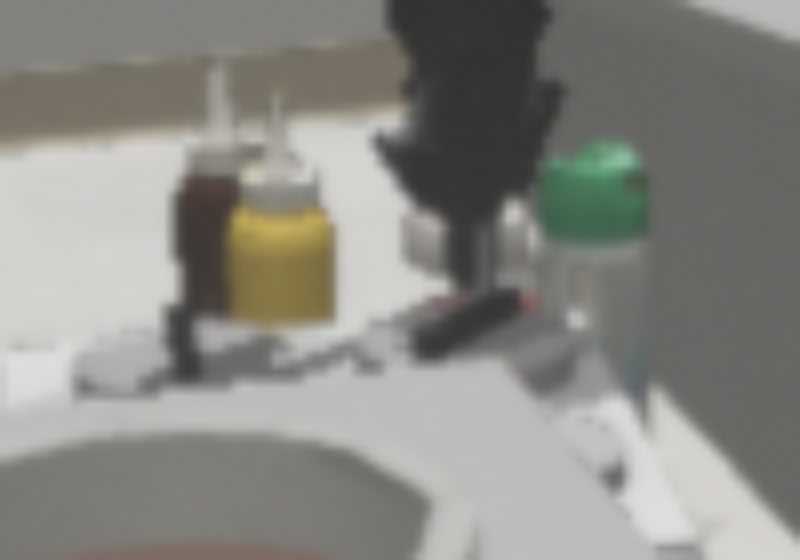

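Emit:
carry_out([
  [[0, -0.05, 0.03], [1, 0, 0], 1],
  [[0, -0.09, 0.05], [1.5, 0, 0], 1],
  [[0, -0.09, 0.05], [1.5, 0, 0], 1],
  [[0, -0.09, 0.05], [1.5, 0, 0], 1],
  [[0, -0.09, 0.05], [1.5, 0, 0], 1],
  [[0, -0.09, 0.05], [1.5, 0, 0], 1],
  [[0, -0.09, 0.05], [1.5, 0, 0], 1],
  [[0, -0.09, 0.05], [1.5, 0, 0], 1],
  [[0, -0.09, 0.05], [1.5, 0, 0], 1],
  [[0, -0.09, 0.05], [1.5, 0, 0], 1],
])

```text
t: 31.2
ee_pos: [0.63, 0.3588, 0.1108]
tcp_rot: [1.582, 1.57, 2.241]
wrist_force: [-2.7, 4.2, 0.0]
opening: 0.0
```

```bash
python3 - <<'E'
from h import *
cv2.imwrite("pics/s17.png",cv2.resize(robot.get_image("side")[130:200,260:360],None,fx=8,fy=8))
st()
E
```

```text
t 31.25 pos [0.63   0.3587 0.1108] F [-3.39  3.21 -1.  ] M [0.68 0.55 0.06] op -0.0 q [ 0.48  0.25  1.42  0.    1.47 -0.18]
```

View pics/s17.png

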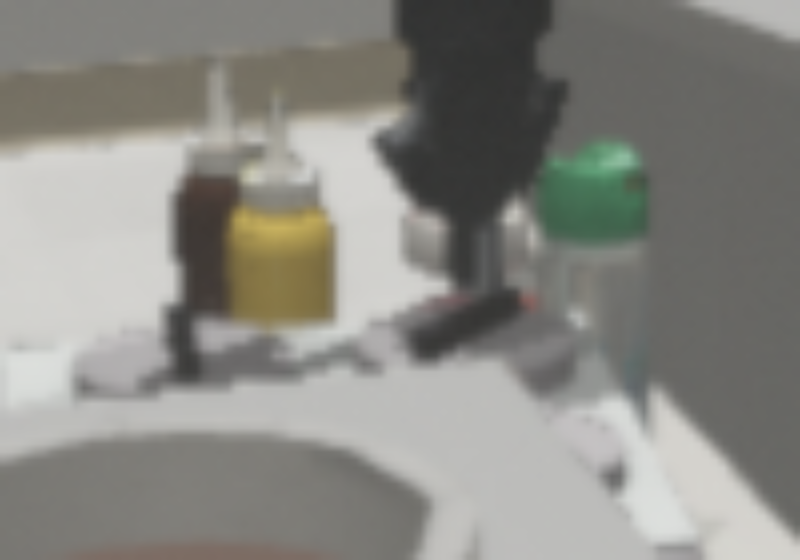

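Emit:
carry_out([
  [[0, 0.3, 0], [0, 0, 0], 1],
  [[0, 1, 0], [0, 0, 0], 1],
  [[-3, 1, 0], [0, 0, 0], 1],
  [[-7, 1, 0], [0, 0, 0], 1],
  [[-9, 1, 0], [0, 0, 0], 1],
  [[-9, 1, 0], [0, 0, 0], 1],
  [[-9, 1, 0], [0, 0, 0], 1],
  [[-9, 1, 0], [0, 0, 0], 1],
  [[-9, 1, 0], [0, 0, 0], 1],
  [[-9, 1, 0], [0, 0, 0], 1],
])

```text
t: 32.25
ee_pos: [0.6239, 0.3661, 0.1998]
tcp_rot: [3.0, 1.57, -2.624]
wrist_force: [0.3, 0.6, 0.4]
opening: 0.0002
```

```bash
python3 - <<'E'
from h import *
st(); print(go([.46,.20],.20,YAW+np.pi/2))
cv2.imwrite("pics/s18.png",cv2.resize(robot.get_image("side")[130:200,260:360],None,fx=8,fy=8))
E
```

```text
t 32.25 pos [0.6239 0.3661 0.1998] F [0.29 0.6  0.44] M [ 0.04 -0.03  0.  ] op 0.0 q [ 0.5   0.22  1.31 -0.    1.61 -0.16]
(array([ 1.000e-02, -3.090e+00, -2.313e+01]), array([-4.552e+01, -6.000e-02, -4.000e-02]))
```

View pics/s18.png

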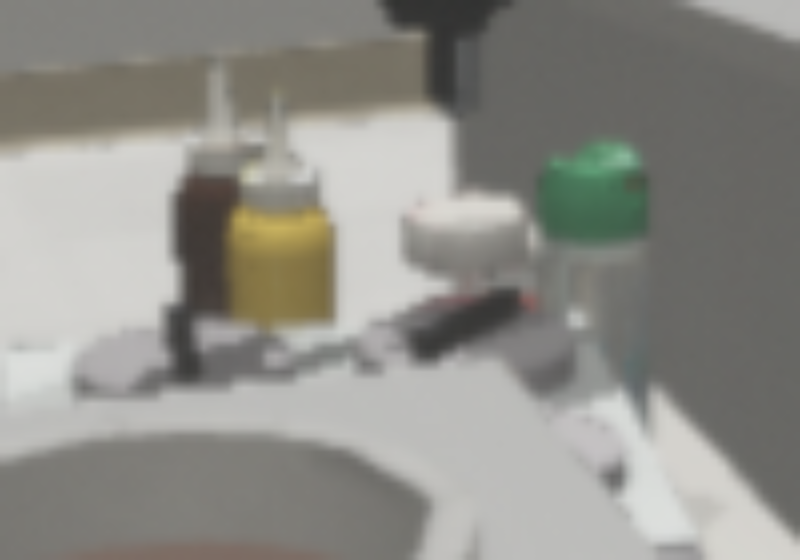

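Emit:
carry_out([
  [[0, 0.2, -3.4], [0, 0, 0], 1],
  [[3, 0.2, -3.4], [0, 0, 0], 1],
  [[6, 0.2, -3.4], [0, 0, 0], 1],
  [[8, 0.2, -3.4], [0, 0, 0], 1],
  [[9, 0.2, -3.4], [0, 0, 0], 1],
  [[9.4, 0.2, -3.4], [0, 0, 0], 1],
  [[9.6, 0.2, -3.4], [0, 0, 0], 1],
  [[9.65, 0.2, -3.4], [0, 0, 0], 1],
  [[9.65, 0.2, -3.4], [0, 0, 0], 1],
  [[9.65, 0.2, -3.4], [0, 0, 0], 1],
])

```text
t: 33.3
ee_pos: [0.5963, 0.3471, 0.1051]
tcp_rot: [-0.193, 1.57, 0.466]
wrist_force: [0.2, -0.7, 0.2]
opening: 0.0001
```

```bash
python3 - <<'E'
from h import *
st()
E
```

```text
t 33.3 pos [0.5963 0.3471 0.1051] F [ 0.24 -0.74  0.19] M [0.03 0.03 0.01] op 0.0 q [ 0.49  0.18  1.51 -0.    1.45 -0.17]
```

Emit:
carry_out([
  [[0.04, 0, 0], [0, 0, 0], 1],
  [[0.08, 0, 0], [0, 0, 0], 1],
  [[0.12, 0, 0], [0, 0, 0], 1],
  [[0.16, 0, 0], [0, 0, 0], 1],
  [[0.2, 0, 0], [0, 0, 0], 1],
  [[0.24, 0, 0], [0, 0, 0], 1],
  [[0.24, 0, 0], [0, 0, 0], 1],
  [[0.24, 0, 0], [0, 0, 0], 1],
  [[0.24, 0, 0], [0, 0, 0], 1],
  [[0.24, 0, 0], [0, 0, 0], 1],
])

```text
t: 34.3
ee_pos: [0.596, 0.347, 0.1019]
tcp_rot: [-0.003, 1.571, 0.656]
wrist_force: [0.7, 0.2, -0.5]
opening: -0.0001
```

```bash
python3 - <<'E'
from h import *
st()
E
```

```text
t 34.3 pos [0.596  0.347  0.1019] F [ 0.7   0.23 -0.45] M [-0.    0.01  0.04] op -0.0 q [ 0.49  0.18  1.51  0.    1.45 -0.17]
```

Emit:
carry_out([
  [[0.04, 0, 0], [0, 0, 0], 1],
  [[0.08, 0, 0], [0, 0, 0], 1],
  [[0.11, 0, 0], [0, 0, 0], 1],
  [[0.11, 0, 0], [0, 0, 0], 1],
  [[0.11, 0, 0], [0, 0, 0], 1],
  [[0.11, 0, 0], [0, 0, 0], 1],
  [[0.11, 0, 0], [0, 0, 0], 1],
  [[0.11, 0, 0], [0, 0, 0], 1],
  [[0.11, 0, 0], [0, 0, 0], 1],
  [[0.11, 0, 0], [0, 0, 0], 1],
])

```text
t: 35.3
ee_pos: [0.5961, 0.347, 0.1014]
tcp_rot: [-0.113, 1.57, 0.547]
wrist_force: [-2.1, -1.7, 4.8]
opening: -0.0001
```

```bash
python3 - <<'E'
from h import *
st()
E
```

```text
t 35.3 pos [0.5961 0.347  0.1014] F [-2.12 -1.69  4.78] M [-0.11  0.27  0.01] op -0.0 q [ 0.49  0.18  1.51  0.    1.44 -0.17]
```

Emit:
carry_out([
  [[-4, 0, 0], [0, 0, 0], 1],
  [[-8, 0, 0], [0, 0, 0], 1],
  [[-12, 0, 0], [0, 0, 0], 1],
  [[-14, 0, -4], [0, 0, 0], 1],
  [[-14, 0, -8], [0, 0, 0], 1],
  [[-14, 0, -12], [0, 0, 0], 1],
  [[-14, 0, -16], [0, 0, 0], 1],
  [[-14, 0, -20], [0, 0, 0], 1],
  [[-14, 0, -20], [0, 0, 0], 1],
  [[-14, 0, -20], [0, 0, 0], 1],
])

```text
t: 36.3
ee_pos: [0.4378, 0.2242, 0.2413]
tcp_rot: [-0.217, 1.569, 0.442]
wrist_force: [-0.4, 0.6, -0.1]
opening: 0.0001
```

```bash
python3 - <<'E'
from h import *
st()
a=robot.get_image("top"); cv2.imwrite("pics/t20.png",cv2.resize(a[120:280,160:360],None,fx=4,fy=4,interpolation=cv2.INTER_CUBIC)[:600])
cv2.imwrite("pics/s20.png",cv2.resize(robot.get_image("side")[130:220,240:360],None,fx=6,fy=6))
for b in bars(a,(237,162,333,205)): print(b)
st()
E
```

```text
t 36.3 pos [0.4378 0.2242 0.2413] F [-0.43  0.55 -0.05] M [-0.    0.03 -0.03] op 0.0 q [ 0.42 -0.3   1.75  0.    1.69 -0.24]
([0.6157, 0.3229], [262.7, 179.8], -47.9, 0.074)
([0.5973, 0.1862], [305.9, 184.5], -6.4, 0.073)
t 36.4 pos [0.4384 0.2248 0.2407] F [ 0.96  0.51 -0.84] M [-0.01  0.01 -0.03] op 0.0 q [ 0.42 -0.29  1.75  0.    1.69 -0.24]
```

View pics/t20.png

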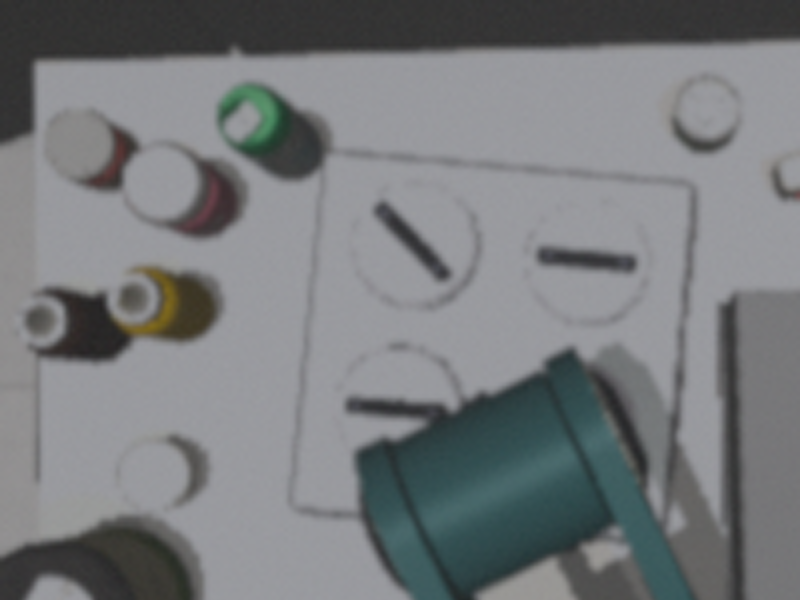

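View pics/s20.png

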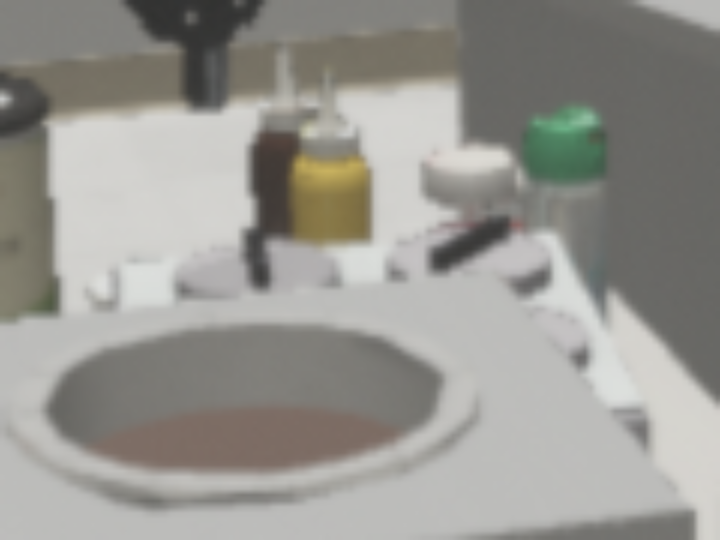

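```bash
python3 -c "
from plant import robot
print(robot.job_done())"
```

```text
the job is handed in; nothing more can be done
None
```

The job is handed in, at about 36 s of the 70 s allowed; the hand-in reports no verdict. The far left lid (lid_2) was the rocking one and is now seated.

- **Finding it:** I pressed all four lids in order with shut fingers on the near side of the bar. Lids 1, 3 and 4 bore at the same reported height, 0.1013 m (5–7 N). Lid 2 bore about 2 mm higher, at 0.1032 m; I pressed it harder than intended, at 13.7 N.
- **Seating it:** I pushed the left end of lid 2's bar from the near side, clockwise along an arc, until the resistance rose to about 5 N. I then backed off.
- **Final checks:** Pressing lid 2 again beside its turned bar gave 0.1014 m at 4.8 N, the same as the seated lids. The last top picture shows its bar turned about 41° clockwise. The cups, bottle and tin look unmoved, and the gripper hangs clear with no contact force.
- **What disagreed:** The reported TCP height read about 40 mm below where the fingertips really were. Both the side camera and the contacts showed this. I therefore found the working height by slow touch and compared the lids against each other instead of using absolute height.
- **Not checked:** In the last top picture the arm hides the near right lid, so I could not see it after its press at 0.1013 m.

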